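Returning lathe jaws from the tote to the jaw rack

ROBOT

A 7-joint arm with a two-finger parallel gripper is mounted at the origin on the work surface. World frame = base frame: x ahead of the robot, y to its left, z up, the work surface at z = 0. Lengths are in m, angles in rad, forces in N, time in s.
With the tool pointing down it reaches from about 0.425 to 1.025 m from the base axis. Payload 9.4 kg.
Tool frame: the origin (TCP) lies at the very end of the fingers, on their centre line; the grasp point (between the pads) lies arm.tcp_to_grasp behind it (arm.tcp_to_grasp is the distance from the TCP to the grasp point, in m); z points along the fingers, y is the line along which they close (so a half turn about z gives the same grasp; the last joint's range is limited). The gripper opens to 85 mm and grips with 20 to 120 N. Pads are 22 mm wide; open, the fingers measure 114 mm over their backs; the gripper's body (76 mm by 85 mm) begins 54 mm behind the grasp point. The pads swing forward as they close: fully open they stand 13 mm farther back than shut.
Start: joints at [1.037, 0.599, -0.003, 1.599, 0.002, 0.943, -0.08], TCP at [0.32, -0.651, 0.209] pointing down, gripper open.
Joint ranges: [-2.57, 2.57], [-0.35, 1.97], [-1.29, 1.29], [0.11, 2.56], [-1.05, 4.19], [0.11, 1.86], [-2.63, 2.63]. Speed limits (rad/s): [2.22, 2.22, 3.01, 3.01, 3.14, 3.14, 3.14].

INTERFACE

Orientations are given as a 3x3 rotation matrix whose columns are the frame's x, y, z axes.
In Python, from cell import arm gives the robot as it stands.
- The arm moves only by the tool move_arm, never from a script. Its argument "series" is one flat list of numbers, 4 for each row, row after row: the shift along the world's x, y, z in m, then the turn about the world's z in rad. In form: [tx, ty, tz, yaw, tx, ty, tz, yaw, ...]. A call has 1 to 5 rows; each row is the pose to reach, as a shift and turn from the pose commanded when the call began; what a row does not reach only later rows make up. A row lasts 1/10 s, in which the tool goes at most 50 mm and 8.59 degrees, less where a joint would pass 70% of its speed; a pose out of reach is approached as far as the arm can. A call with a gripper value outside its range is refused whole. "grip" is the opening, from -1 (shut) to 1 (fully open), set as the call begins (left out, the last holds). The fingers move at their own pace and stop on an object; "newtons" is the grip in N (left out, the last holds). Time passes only in rows, so rows that repeat a pose let the fingers close. It gives the time, the measured TCP pose, the force, the opening and the grip force at its end, in the units of the state.
- arm.get_state(): the state, without advancing time (a new reading comes with each control period).
- arm.camera(name): name is "side" or "top"; returns (picture, depth): 384x512x3 uint8, blue, green, red; 384x512 float32, m along the optical axis (not along the pixel's ray), 0 where there is no reading.
- arm.camera_model(name): a dict with "fx", "fy", "cx", "cy" (pixels), "rvec" (rotation vector, rad) and "tvec" (3), from world to camera coordinates, as OpenCV has them. Camera axes: x right, y down, z forward; pixel columns grow to the right and rows downward; lengths in m; the calibration is good to about 2 mm. A picture is of the moment at which its call begins. camera_model takes no time and is no camera call.
- arm.hand_in(): hands the job in; it is judged then, once.
The state is a dict: "t": time; "q": joint angles; "joint_velocities": joint speeds; "tau": joint torques, N m; "tcp_pos": TCP position; "eef_rot": TCP orientation; "contact_force": force on the tool from outside, world axes, zero at the start; "moment": the same for the moment, N m; "grip_width": finger opening in m; "gripper_force": force on a finger pad.
Only numpy, scipy, OpenCV 4.12 (cv2) and the standard library are available. Lean on these libraries where they do the work, as an engineer would, in place of code of your own. Each camera call takes 0.05 s, during which the arm holds its last target. There are 200 camera calls.

TASK

Draw the red-handled stop pin out of the roller track, park it upright in the yellow stand's side notch, hanging by its collar well inside the notch, and push the tote, with the jaws still aboard, along the rollers until it is fully home against the yellow end stop. Then, with the pin still parked, put each jaw from the tote into the rack slot with the tag of its own colour, lying flat on the slot's floor. Last, push the empty tote back along the rollers to where it started, clear of the pin's bore, put the pin back fully down in the bore, and leave everything else on the bench where it is.

Things in the scene. Friction and masses are not known exactly. Their poses are not given: they have to be found in the camera images.
- track: fixed roller track, 144 wide (its x) and 560 long (its y, from -300 to +257); origin on the bench under it. Nine freely turning rollers, their tops 48 mm above the bench, between two aluminium side rails (inner faces 124 apart, tops 68 high; yellow-topped at the bay). Its -y end is open; at its +y end is the station bay, closed by a yellow end stop (inner face at y = +245, top 68 high).
- bay_home (a point): on the track, at roller-top height: where the tote's origin lies when the tote is fully home in the bay, against the end stop.
- tote: loose grey shallow tote on the rollers, 114 wide (its x), 326 long (its y), 22 high, walls 5, floor 5 thick; origin at the centre of its underside. Three dividers 12 mm above the floor make four pockets 76 long in y, centred at y = -120, -40, 40, 120; a jaw lies in a pocket, roughly along x. It starts upstream of the pin, its origin at about y = -110 on the track.
- stop_pin: loose steel stop pin with a red round grip: shaft 16 diameter, 85 long with rounded tip edge; collar 32 diameter, 5 thick above it; grip 26 diameter, 35 tall above that (125 in all). Origin at the tip of the shaft, z up towards the grip. Mid grip is 107 above the tip. It stands in a bore (21 square, 37 deep, mouth 44 above the bench) between the rollers, blocking the tote's way to the bay.
- pin_collar (a point): on the pin's axis, at the underside of its collar (85 mm above the tip).
- bore_seat (a point): on the axis of the pin's bore, at y = +85 on the track, 92 above the bench: where the centre of the collar's underside belongs when the pin is fully down in its bore.
- pin_rest: fixed yellow stand; its top plate (6 thick, upper face 102 above the bench, 81 long in x from -30 to +51, 69 wide in y) has a side notch 21 wide along its x axis, open at the -x edge and closed at x = +30, in which the pin hangs by its collar. Below the plate is free except for a back wall at x over 40. Origin on the bench.
- notch_seat (a point): on the plate's upper face in the notch, 14 mm from the notch's closed end: where the centre of the collar's underside belongs when the pin is parked.
- jaw_red: loose aluminium soft jaw, a block 80 (x) by 42 by 42 with a red band round it near its +x end and two dark bolt holes in the top; origin at the centre of the block, about 0.4 kg. May be absent (None).
- jaw_yellow: loose aluminium soft jaw, a block 80 (x) by 42 by 42 with a yellow band round it near its +x end and two dark bolt holes in the top; origin at the centre of the block, about 0.4 kg. May be absent (None).
- jaw_green: loose aluminium soft jaw, a block 80 (x) by 42 by 42 with a green band round it near its +x end and two dark bolt holes in the top; origin at the centre of the block, about 0.4 kg. May be absent (None).
- jaw_blue: loose aluminium soft jaw, a block 80 (x) by 42 by 42 with a blue band round it near its +x end and two dark bolt holes in the top; origin at the centre of the block, about 0.4 kg. May be absent (None).
- slot_red: fixed storage slot with a red tag: grey tray on the blue rack, inside 90 long (its x) by 50 wide (its y), walls 12 above its floor and 4 thick, red patch on the floor and a red tag on a lip (15 above the floor, from x = -76 to -50) at its -x end. Slots stand side by side, 80 apart. Origin at the centre of its floor, 18 mm above the bench.
- slot_yellow: fixed storage slot with a yellow tag: grey tray on the blue rack, inside 90 long (its x) by 50 wide (its y), walls 12 above its floor and 4 thick, yellow patch on the floor and a yellow tag on a lip (15 above the floor, from x = -76 to -50) at its -x end. Slots stand side by side, 80 apart. Origin at the centre of its floor, 18 mm above the bench.
- slot_green: fixed storage slot with a green tag: grey tray on the blue rack, inside 90 long (its x) by 50 wide (its y), walls 12 above its floor and 4 thick, green patch on the floor and a green tag on a lip (15 above the floor, from x = -76 to -50) at its -x end. Slots stand side by side, 80 apart. Origin at the centre of its floor, 18 mm above the bench.
- slot_blue: fixed storage slot with a blue tag: grey tray on the blue rack, inside 90 long (its x) by 50 wide (its y), walls 12 above its floor and 4 thick, blue patch on the floor and a blue tag on a lip (15 above the floor, from x = -76 to -50) at its -x end. Slots stand side by side, 80 apart. Origin at the centre of its floor, 18 mm above the bench.
- steel_jaw_a: dark stepped steel jaw, 95 by 45 by 52; loose, not part of the job, to be left alone.
- steel_jaw_b: dark stepped steel jaw, 95 by 45 by 52; loose, not part of the job, to be left alone.
- chuck_key: steel T-handled chuck key, about 140 by 140; loose, not part of the job, to be left alone.
Things that resemble listed ones, but are neither listed nor needed, are in the scene too. What is shaped like the jaw_yellow but orange or turquoise is not meant.

How it is judged:
On the way, in this order (a step that is already met when the one before it is completed fails the run):
1. the stop pin hangs in the side notch of the yellow stand (distance between pin_collar and notch_seat below 0.014 m and angle between stop_pin's own z axis and vertical below 0.15 rad), for 0.2 s.
2. the tote is fully home in the bay with the jaws still aboard (horizontal distance between tote and bay_home below 0.012 m and x of jaw_red in the frame of tote between -0.065 and 0.065 m and y of jaw_red in the frame of tote between -0.17 and 0.17 m and z of jaw_red in the frame of tote between 0 and 0.07 m and x of jaw_yellow in the frame of tote between -0.065 and 0.065 m and y of jaw_yellow in the frame of tote between -0.17 and 0.17 m and z of jaw_yellow in the frame of tote between 0 and 0.07 m and x of jaw_green in the frame of tote between -0.065 and 0.065 m and y of jaw_green in the frame of tote between -0.17 and 0.17 m and z of jaw_green in the frame of tote between 0 and 0.07 m and x of jaw_blue in the frame of tote between -0.065 and 0.065 m and y of jaw_blue in the frame of tote between -0.17 and 0.17 m and z of jaw_blue in the frame of tote between 0 and 0.07 m), for 0.2 s.
3. every jaw lies in the slot of its own colour, the pin still parked (all of step 1 and horizontal distance between jaw_red and slot_red below 0.012 m and z of jaw_red in the frame of slot_red below 0.027 m and angle between the x axis of jaw_red and the x axis of slot_red, either way round below 0.15 rad and linear speed of each of jaw_red, jaw_yellow, jaw_green, jaw_blue below 0.02 m/s and horizontal distance between jaw_yellow and slot_yellow below 0.012 m and z of jaw_yellow in the frame of slot_yellow below 0.027 m and angle between the x axis of jaw_yellow and the x axis of slot_yellow, either way round below 0.15 rad and horizontal distance between jaw_green and slot_green below 0.012 m and z of jaw_green in the frame of slot_green below 0.027 m and angle between the x axis of jaw_green and the x axis of slot_green, either way round below 0.15 rad and horizontal distance between jaw_blue and slot_blue below 0.012 m and z of jaw_blue in the frame of slot_blue below 0.027 m and angle between the x axis of jaw_blue and the x axis of slot_blue, either way round below 0.15 rad), for 0.2 s.
At the end, for the whole second after the job is handed in: Every jaw is at rest in its own colour's slot: centre within 12 mm, on the floor within 6 mm, along it within 0.15 rad either way round. The pin is down in its bore, collar within 12 mm of bore_seat, upright. The tote is on the rollers behind the pin, its origin at y = -190 to -88 mm on the track (distance between pin_collar and bore_seat below 0.012 m and angle between stop_pin's own z axis and vertical below 0.15 rad and y of tote in the frame of track between -0.19 and -0.088 m and z of tote in the frame of track below 0.06 m and horizontal distance between jaw_red and slot_red below 0.012 m and z of jaw_red in the frame of slot_red below 0.027 m and angle between the x axis of jaw_red and the x axis of slot_red, either way round below 0.15 rad and linear speed of each of jaw_red, jaw_yellow, jaw_green, jaw_blue, tote below 0.02 m/s and horizontal distance between jaw_yellow and slot_yellow below 0.012 m and z of jaw_yellow in the frame of slot_yellow below 0.027 m and angle between the x axis of jaw_yellow and the x axis of slot_yellow, either way round below 0.15 rad and horizontal distance between jaw_green and slot_green below 0.012 m and z of jaw_green in the frame of slot_green below 0.027 m and angle between the x axis of jaw_green and the x axis of slot_green, either way round below 0.15 rad and horizontal distance between jaw_blue and slot_blue below 0.012 m and z of jaw_blue in the frame of slot_blue below 0.027 m and angle between the x axis of jaw_blue and the x axis of slot_blue, either way round below 0.15 rad and linear speed of stop_pin below 0.03 m/s); the robot touches nothing.
It fails at once if something that is not part of the job is moved by more than 30 mm (distance of any of steel_jaw_a, steel_jaw_b, chuck_key from where it was at the start of the episode above 0.03 m).
It fails at once if the tote is tipped (angle between tote's own z axis and vertical above 0.35 rad).
Of jaw_red, jaw_yellow, jaw_green, jaw_blue only 3 to 4 are there at a start; the rules pass over those that are not, and their reading is None.
At some moment in a run one of jaw_red, jaw_yellow, jaw_green, jaw_blue, tote may be knocked a few centimetres aside while the robot is not near it.
Once in a run the grip may slacken for a moment while it holds something.
It also fails if it takes over 208 s, if anything falls off the work surface, if the arm or the gripper's body presses on something with over 40 N, if the wrist force passes 120 N, or if a joint passes its speed limit or range.

## Working session

There is one attempt and no reset: what is moved stays moved. The work goes in short steps, Python scripts to look and compute and a tool call to move; the robot and the scene stay as the last step left them, time stands still between calls to the robot, and variables do not carry over. Pictures are saved under pics/ and viewed, at most 14 in all, crops included, and the job is handed in when it is done.

Besides the shell and the picture viewer there is one more tool, called after "Call:" as name(argument=value, ...) on one line, values as JSON. move_arm: Moves the arm, as the interface text tells. Its arguments: {"type":"object","properties":{"series":{"type":"array"},"grip":{"type":"number"},"newtons":{"type":"number"}},"required":["series"]}

```bash
ls; mkdir -p pics; cat > h.py <<'E'
import numpy as np,cv2
from cell import arm
def cam(n):
    im,d=arm.camera(n);return im,d,world(n,d)
def world(n,d):
    m=arm.camera_model(n);R=cv2.Rodrigues(np.array(m["rvec"],float))[0];t=np.array(m["tvec"],float).ravel()
    v,u=np.mgrid[:d.shape[0],:d.shape[1]]
    P=np.stack([(u-m["cx"])/m["fx"]*d,(v-m["cy"])/m["fy"]*d,d],-1)
    W=(P-t)@R; W[d==0]=np.nan
    return W
E
python3 - <<'E'
from h import *
for n in("top","side"):
    im,d,W=cam(n);cv2.imwrite(f"pics/{n}0.png",im);np.savez(f"{n}0.npz",im=im,W=W)
    m=arm.camera_model(n);print(n,m)
s=arm.get_state();print(s,arm.tcp_to_grasp)
E
```

```text
pics
top {'fx': 419.6164352824537, 'fy': 419.6164352824537, 'cx': 258.43193507448393, 'cy': 185.76446458159182, 'rvec': array([ 2.14991323, -2.09917125,  0.21537483]), 'tvec': array([-0.11301646,  0.53977702,  1.4426348 ])}
side {'fx': 470.3751714076141, 'fy': 470.3751714076141, 'cx': 250.27590302350274, 'cy': 186.4533652400746, 'rvec': array([ 0.72198082, -2.52867426,  1.21905813]), 'tvec': array([0.40100889, 0.3200906 , 1.04577269])}
{'t': 0.1, 'q': array([ 1.03727794,  0.60004963, -0.00255615,  1.60004463,  0.00180466,
        0.94287592, -0.07977877]), 'joint_velocities': array([-7.14407433e-05, -8.35055195e-04,  7.21419901e-04, -2.54791458e-03,
        7.23559666e-04, -2.02004918e-03, -4.35965314e-04]), 'tau': array([ 5.80998210e-03, -7.77997684e+01,  1.57084096e+00, -2.58623779e+01,
        1.27385056e-02,  5.44396316e-03,  2.82307127e-05]), 'tcp_pos': array([ 0.31959245, -0.65026668,  0.20850176]), 'eef_rot': array([[ 8.97419358e-01,  4.41177949e-01, -7.16522118e-04],
       [ 4.41178513e-01, -8.97418599e-01,  1.17393814e-03],
       [-1.25104656e-04, -1.36962897e-03, -9.99999054e-01]]), 'contact_force': array([ 0.3785547 , -0.31821873, -0.46390045]), 'moment': array([0.01161687, 0.03238078, 0.02168604]), 'gripper_force': 0.0, 'grip_width': 0.08571649472023651} 0.0187
```

View pics/top0.png

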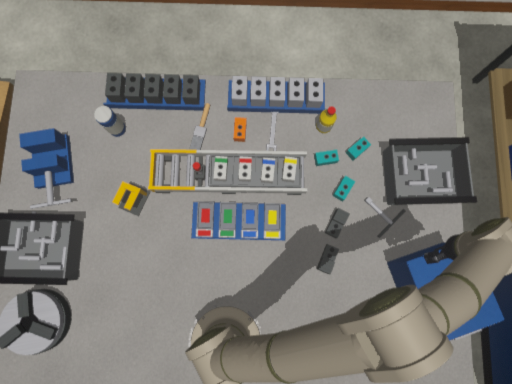

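View pics/side0.png

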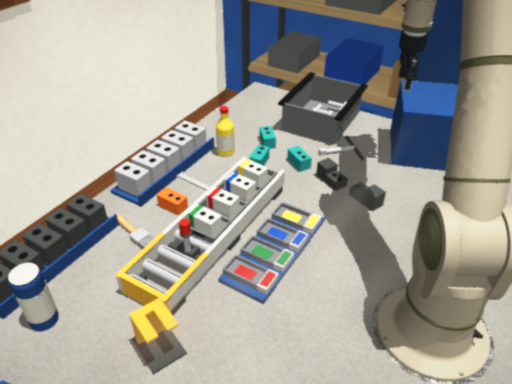

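The top view shows the track running along image x, with the bay at its left end (150-195,170). The pin is at (197,172), and the tote holds green, red, blue and yellow jaws at x = 220 to 290. The stand is at (129,197). The slots at y≈220 run red, green, blue, yellow. The side view agrees, so I'll measure next.

```bash
cat >> h.py <<'E'
def rect(W,m,zl,zh,box=None,lo=5):
    k=m&(W[...,2]>zl)&(W[...,2]<zh)
    if box: k&=(W[...,0]>box[0])&(W[...,0]<box[1])&(W[...,1]>box[2])&(W[...,1]<box[3])
    p=W[k]
    if len(p)<lo: return None
    (c,s,a)=cv2.minAreaRect((p[:,:2]*1000).astype(np.float32))
    return len(p),np.round(p.mean(0),4),np.round(c,1),np.round(s,1),round(a,1),round(float(np.median(p[:,2])),4)
def masks(im):
    H=cv2.cvtColor(im,cv2.COLOR_BGR2HSV).astype(int);h,s,v=H[...,0],H[...,1],H[...,2]
    ok=(s>120)&(v>70)
    return dict(red=ok&((h<6)|(h>174)),yellow=ok&(h>20)&(h<33),green=ok&(h>50)&(h<80),blue=ok&(h>100)&(h<125))
E
python3 - <<'E'
from h import *
for n in("top","side"):
    z=np.load(f"{n}0.npz");im,W=z["im"],z["W"];M=masks(im);A=np.ones(W.shape[:2],bool)
    def at(u,v): return np.round(W[v,u],3)
    if n=="top":
        for u,v in[(150,152),(305,152),(150,189),(305,189),(197,172),(129,197),(220,168),(290,168),(205,218),(272,218),(60,110)]: print(u,v,at(u,v))
    print(n,"stand",rect(W,M["yellow"],.09,.115))
    print("pin",rect(W,M["red"],.1,.15,(.3,.9,0,.6)))
    for c in M:
        print(c,"slot",rect(W,M[c],0.005,.05,(.3,.53,-.2,.5)))
        print(c,"band",rect(W,M[c],.08,.11,(.5,.75,-.4,.3)))
    print("rail/yellow",rect(W,M["yellow"],.055,.08,(.5,.8,.0,.5)))
    print("jawtops",rect(W,A,.085,.105,(.5,.75,-.3,.15)))
    print("rails",rect(W,A,.06,.075,(.5,.8,-.4,.5)))
    print("rack",rect(W,A,.005,.045,(.35,.54,-.3,.4)))
E
```

```text
150 152 [0.67  0.307 0.004]
305 152 [ 0.665 -0.264  0.073]
150 189 [0.52  0.283 0.057]
305 189 [ 0.532 -0.264  0.067]
197 172 [0.596 0.126 0.015]
129 197 [0.484 0.343 0.096]
220 168 [0.594 0.036 0.095]
290 168 [ 0.6   -0.209  0.095]
205 218 [0.426 0.088 0.02 ]
272 218 [ 0.432 -0.152  0.021]
60 110 [ 0.827  0.661 -0.   ]
top stand (499, array([0.5451, 0.1975, 0.1032]), array([602.2,   3.5]), array([138.5, 831.7]), 21.4, 0.1033)
pin (50, array([0.5904, 0.1135, 0.1305]), array([591.9, 113.3]), array([20.4, 22.7]), 78.9, 0.1338)
red slot (168, array([0.4132, 0.0882, 0.0255]), array([411.7,  88.7]), array([95. , 42.8]), 1.2, 0.0225)
red band (42, array([ 0.6214, -0.0452,  0.0974]), array([608.1,  21.9]), array([ 16.6, 190. ]), 10.9, 0.0978)
yellow slot (209, array([ 0.4244, -0.1001,  0.0252]), array([447.5, 103.6]), array([569.4,  97.8]), 82.2, 0.0229)
yellow band (48, array([ 0.6258, -0.2084,  0.0966]), array([ 626.3, -208.7]), array([42.5, 14.4]), 84.1, 0.0964)
green slot (139, array([0.4176, 0.0089, 0.0249]), array([413.5,   9.6]), array([88. , 38.9]), 1.4, 0.0226)
green band (26, arra
[... 1548 characters left out ...]
[619.5,  34.7]), array([42.6, 11.1]), 88.3, 0.0942)
blue slot (511, array([0.4182, 0.0067, 0.0177]), array([415.6, -28.5]), array([127.3, 327.2]), 0.0, 0.0155)
blue band (50, array([ 0.6184, -0.1284,  0.093 ]), array([ 618.9, -132.4]), array([46.8, 14.2]), 89.6, 0.0943)
rail/yellow (815, array([0.5837, 0.2324, 0.0673]), array([588.4, 196.9]), array([148.1, 292.2]), 0.4, 0.0674)
jawtops (1525, array([ 0.5905, -0.0682,  0.0938]), array([591.6, -51.3]), array([ 90. , 363.4]), 0.9, 0.0943)
rails (3296, array([0.5888, 0.0583, 0.0669]), array([643.3,  47.2]), array([276.4, 828. ]), 2.8, 0.0671)
rack (6924, array([0.4381, 0.0403, 0.0215]), array([440.4,  62.7]), array([674.7, 183. ]), 88.8, 0.0198)
```

```bash
python3 - <<'E'
from h import *
for n in("top","side"):
    z=np.load(f"{n}0.npz");im,W=z["im"],z["W"];M=masks(im);A=np.ones(W.shape[:2],bool)
    X,Y,Z=np.moveaxis(W,-1,0)
    print(n,"stand",rect(W,A,.092,.115,(.4,.56,.26,.42)))
    k=(Z>.06)&(Z<.076)&(X>.5)&(X<.69)&(Y>-.28)&(Y<.29)
    for y in np.arange(-.24,.28,.08):
        q=X[k&(abs(Y-y)<.008)]; a=q[q<.55];b=q[q>.62]
        print(" y %.2f low rail %s high rail %s"%(y,np.round(np.percentile(a,[3,50,97]),4) if len(a) else 0,np.round(np.percentile(b,[3,50,97]),4) if len(b) else 0))
    q=Y[k];print(" yrange",np.percentile(q,[.5,99.5]))
    B={"red":(.05,.13),"green":(-.03,.05),"blue":(-.11,-.03),"yellow":(-.19,-.11)}
    for c in M:
        print(c,"tag",rect(W,M[c],.026,.045,(.3,.4,*B[c])),"patch",rect(W,M[c],.010,.026,(.385,.5,B[c][0]+.018,B[c][1]-.018)))
    k=(Z>.024)&(Z<.04)&(X>.345)&(X<.51)&(Y>-.23)&(Y<.16)
    print(" traywalls",rect(W,A,.025,.04,(.34,.51,-.21,.15)))
    print(" rack",rect(W,A,.008,.04,(.34,.51,-.23,.18)))
    for i,c in enumerate(M):
        print(" jaw",rect(W,A,.085,.105,(.54,.66,*{"green":(-.006,.075),"red":(-.085,-.007),"blue":(-.165,-.092),"yellow":(-.25,-.172)}[c])),c)
    print(" tote",rect(W,A,.05,.078,(.545,.645,-.29,.09)))
    o=np.full((460,720,3),0,np.uint8) # x .33-.71(down to up), y .45..-.27 
    r=((.72-X)/.001);cc=((.42-Y)/.001)
    g=np.isfinite(r)&(r>=0)&(r<460)&(cc>=0)&(cc<720)
E
```

```text
top stand (383, array([0.4913, 0.3505, 0.1032]), array([489.8, 352.1]), array([71.7, 80.5]), 68.7, 0.1033)
 y -0.24 low rail [0.5267 0.5343 0.5465] high rail [0.6229 0.6553 0.6692]
 y -0.16 low rail [0.525  0.533  0.5455] high rail [0.6262 0.6579 0.6675]
 y -0.08 low rail [0.5239 0.5348 0.547 ] high rail [0.6233 0.6504 0.6652]
 y 0.00 low rail [0.5235 0.5321 0.5473] high rail [0.6242 0.6507 0.6669]
 y 0.08 low rail [0.5225 0.5269 0.5464] high rail [0.6231 0.657  0.6655]
 y 0.16 low rail [0.5208 0.5263 0.5327] high rail [0.6543 0.6603 0.6673]
 y 0.24 low rail [0.5195 0.5229 0.53  ] high rail [0.6525 0.6579 0.6644]
 yrange [-0.26449085  0.28682368]
red tag (60, array([0.3716, 0.0888, 0.0349]), array([371.5,  87.8]), array([14.6, 42.8]), 1.1, 0.0347) patch (103, array([0.436 , 0.0882, 0.0199]), array([435.3,  88.8]), array([47.8, 29.5]), 1.2, 0.0202)
yellow tag (64, array([ 0.3738, -0.1515,  0.0348]), array([ 375.1, -152. ]), array([18. , 42.5]), 0.7, 0.0348) patch (114, array([ 0.4373, -0.1511,  0.0202]), array([ 437.4, -151.7]), array([47.7, 29.3]), 1.2, 0.0204)
green tag (42, array([
[... 2743 characters left out ...]
.3]), array([128.2, 304.5]), 0.1, 0.0303)
 rack (5020, array([ 0.4134, -0.0097,  0.0217]), array([416.2, -33.4]), array([133.9, 340.5]), 0.1, 0.0197)
 jaw (380, array([ 0.5915, -0.0486,  0.0937]), array([593.2, -50.3]), array([46.7, 83.2]), 87.2, 0.0944) red
 jaw (316, array([ 0.5941, -0.2043,  0.0935]), array([ 595.4, -207.4]), array([47.4, 83.6]), 83.9, 0.0943) yellow
 jaw (424, array([0.5903, 0.0372, 0.0935]), array([593.4,  33.8]), array([46.7, 82.3]), 88.3, 0.0941) green
 jaw (343, array([ 0.5877, -0.1287,  0.0937]), array([ 591.1, -131.8]), array([47.4, 86.5]), 88.0, 0.0944) blue
 tote (1316, array([ 0.5798, -0.0546,  0.0633]), array([595.1, -83.7]), array([ 99.9, 336.8]), 0.0, 0.0636)
```

```bash
python3 - <<'E'
from h import *
a=np.load("top0.npz")["im"][165:225,100:215];b=np.load("side0.npz")["im"][200:380,90:250]
a=cv2.resize(a,(690,360),interpolation=cv2.INTER_CUBIC)[:, :400];b=cv2.resize(b,(400,450),interpolation=cv2.INTER_CUBIC)
o=np.zeros((450,800,3),np.uint8);o[:360,:400]=a;o[:,400:]=b;cv2.imwrite("pics/stand.png",o)
for n in("top","side"):
    z=np.load(f"{n}0.npz");W=z["W"];X,Y,Z=np.moveaxis(W,-1,0)
    k=(Z>.09)&(Z<.115)&(X>.4)&(X<.56)&(Y>.26)&(Y<.42)
    p=W[k][:,:2]*1000; c=np.array(rect(W,k,.09,.115)[2]);t=np.deg2rad(-21.6);ux=np.array([np.cos(t),np.sin(t)]);uy=np.array([-ux[1],ux[0]])
    q=(p-c)@np.c_[ux,uy]
    print(n,c); H=np.histogram2d(q[:,0],q[:,1],bins=[np.arange(-44,45,8),np.arange(-40,41,5)])[0].astype(int);print(H)
E
```

```text
top [489.8 352.1]
[[1 2 1 3 0 3 0 0 0 0 3 1 3 1 2 0]
 [2 2 3 4 4 3 0 0 0 1 5 3 3 3 3 0]
 [1 2 7 2 4 2 0 0 0 1 4 5 2 4 2 0]
 [1 2 3 5 3 2 1 0 0 0 5 3 2 5 3 0]
 [1 3 3 3 4 2 0 0 0 1 4 3 5 2 3 0]
 [0 3 4 3 3 3 0 0 0 1 3 4 4 3 2 1]
 [0 4 4 3 4 2 0 0 0 0 4 3 4 2 5 0]
 [0 5 3 3 4 2 0 0 0 0 4 3 3 4 2 0]
 [1 4 2 3 3 4 3 4 3 2 5 3 3 4 1 1]
 [0 7 3 3 3 5 4 2 4 2 4 3 4 5 2 0]
 [0 3 1 3 1 2 2 1 2 2 2 1 1 2 1 0]]
side [485.  350.4]
[[ 0  9  6 10  7  9  0  0  0  0  9  8  8  7  8  0]
 [ 0  8 10  7  8 10  0  0  0  0  8 11  9 13 11  0]
 [ 0  6  8  8 11 10  0  0  0  0  7  8  9  6 11  1]
 [ 0  6  8  9  7 10  0  0  0  0  9  8 10  7  8  0]
 [ 0  9  9  8  8 10  0  0  0  0  9  8  9 10 10  0]
 [ 0  6  7  8  9 10  0  0  0  0  8  7  8  9 10  0]
 [ 0  8  6  9  7  7  1  0  0  0  8  8  9  8 10  0]
 [ 1  6  8  8  8 10  1  4  2  1  6  8  9  7  9  0]
 [ 0  6  7  8  8  7  9 11  7 11  9  6  8  7 10  0]
 [ 0  7  8  7  7  8  7  7  8  8  8  8  8  8 11  0]
 [ 0  3  5  3  5  6  5  3  4  5  5  5  6  4  5  0]]
```

View pics/stand.png

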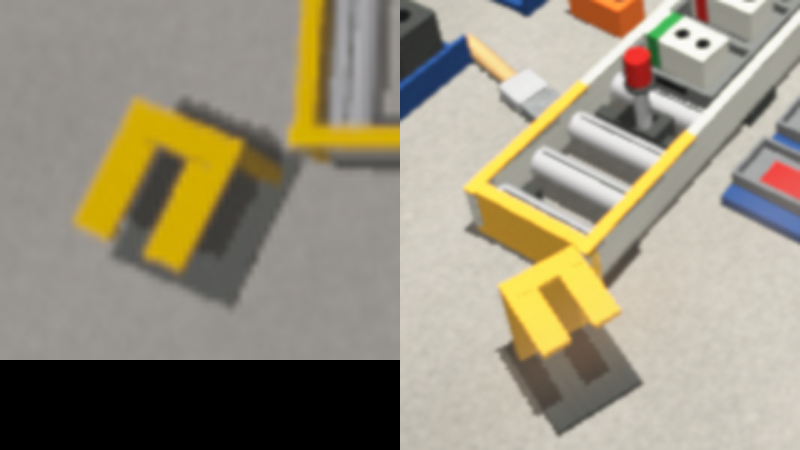

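The notch opens towards the robot (-x), and its axis lies at about -21.6°. I'm moving over to the pin now.

Call:
move_arm(series=[0.083,0.235,0,0.72,0.083,0.235,0,0.72,0.083,0.235,0,0.72,0.083,0.235,0,0.72,0.083,0.235,0,0.72], grip=0.2, newtons=60)

```text
t: 0.6
tcp_pos: [0.403, -0.4136, 0.2092]
eef_rot: [[0.378, 0.926, -0.0], [0.926, -0.378, 0.0], [0.0, -0.0, -1.0]]
contact_force: [0.8, -0.2, -0.2]
grip_width: 0.0506
gripper_force: 0.0
```

Call:
move_arm(series=[0.083,0.235,0,0.72,0.083,0.235,0,0.72,0.083,0.235,0,0.72,0.083,0.235,0,0.72,0.083,0.235,0,0.72])

```text
t: 1.1
tcp_pos: [0.486, -0.1788, 0.2093]
eef_rot: [[-0.326, 0.945, 0.0], [0.945, 0.326, -0.0], [-0.0, -0.0, -1.0]]
contact_force: [1.7, -0.2, 1.0]
grip_width: 0.0514
gripper_force: 0.0
```

Call:
move_arm(series=[0.083,0.235,0,0.72,0.083,0.235,0,0.72,0.083,0.235,0,0.72,0.083,0.235,0,0.72,0.083,0.235,0,0.72])

```text
t: 1.6
tcp_pos: [0.569, 0.0561, 0.2092]
eef_rot: [[-0.868, 0.496, -0.0], [0.496, 0.868, -0.0], [0.0, -0.0, -1.0]]
contact_force: [1.3, -1.0, 0.2]
grip_width: 0.0509
gripper_force: 0.0
```

Call:
move_arm(series=[0.021,0.058,0,0.142,0.021,0.058,0,0.142,0.021,0.058,-0.05,0.142,0.021,0.058,-0.09,0.142,0.021,0.058,-0.106,0.142])

```text
t: 2.1
tcp_pos: [0.5877, 0.1111, 0.0997]
eef_rot: [[-0.927, 0.374, -0.005], [0.374, 0.927, -0.002], [0.004, -0.003, -1.0]]
contact_force: [-0.4, 0.1, -0.1]
grip_width: 0.0514
gripper_force: 0.0
```

Call:
move_arm(series=[0,0,0,0,0,0,0,0,0,0,0,0,0,0,0,0,0,0,0,0], grip=-1)

```text
t: 2.6
tcp_pos: [0.5903, 0.1122, 0.1044]
eef_rot: [[-0.927, 0.374, 0.002], [0.374, 0.927, 0.0], [-0.002, 0.001, -1.0]]
contact_force: [-0.1, 0.1, -0.7]
grip_width: 0.0221
gripper_force: 58.9
```

```bash
python3 - <<'E'
from h import *
o=np.zeros((400,800,3),np.uint8)
im,d,W=cam("top");o[:,:400]=cv2.resize(im[130:230,140:240],(400,400),interpolation=cv2.INTER_CUBIC)
im,d,W=cam("side");o[:,400:]=cv2.resize(im[160:280,120:240],(400,400),interpolation=cv2.INTER_CUBIC)
cv2.imwrite("pics/grasp.png",o);s=arm.get_state();print(s["t"],s["tcp_pos"],s["grip_width"],s["gripper_force"],s["contact_force"],s["moment"])
E
```

```text
2.7 [0.59033859 0.11229635 0.10423865] 0.02228375177176692 59.49431777000427 [-0.72654909 -0.62169284  4.52008857] [-2.56435206e-01  5.93276740e-02 -1.49570319e-04]
```

View pics/grasp.png

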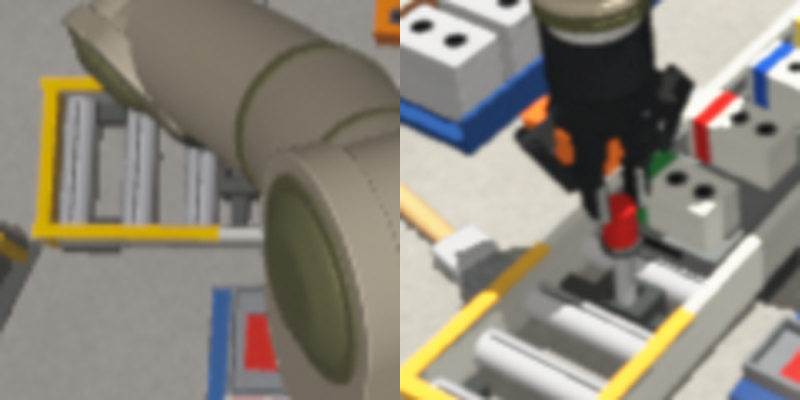

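```bash
python3 - <<'E'
from h import *
im,d,W=cam("side");M=masks(im)
k=M["red"]&(abs(W[...,0]-.59)<.04)&(abs(W[...,1]-.115)<.04)&(W[...,2]>.09)&(W[...,2]<.15)
p=W[k];print(len(p),p.mean(0),p.min(0),p.max(0))
z=np.load("side0.npz");M=masks(z["im"]);W0=z["W"];k0=M["red"]&(abs(W0[...,0]-.59)<.04)&(abs(W0[...,1]-.115)<.04)&(W0[...,2]>.09)&(W0[...,2]<.15)
print(k0.sum(),W0[k0].mean(0),W0[k0].min(0),W0[k0].max(0)); v,u=np.where(k);print(u.min(),u.max(),v.min(),v.max());v,u=np.where(k0);print(u.min(),u.max(),v.min(),v.max())
def fit(p):
    from scipy.optimize import least_squares
    return least_squares(lambda c:np.hypot(p[:,0]-c[0],p[:,1]-c[1])-.013,[.59,.11],loss="soft_l1",f_scale=.001).x
for q in(p,W0[k0]): print("axis",fit(q[q[:,2]<.128]))
z=np.load("top0.npz");M=masks(z["im"]);W0=z["W"];k0=M["red"]&(abs(W0[...,0]-.59)<.04)&(abs(W0[...,1]-.115)<.04)&(W0[...,2]>.125)
print(W0[k0].mean(0))
# gripper fingers: dark points near
k=(abs(W[...,0]-.59)<.06)&(abs(W[...,1]-.115)<.06)&(W[...,2]>.105)&(W[...,2]<.15)&~M["red"]
q=W[k]; R=np.array([[-.927,.374],[.374,.927]]); t=(q[:,:2]-[.5903,.1122])@R
for zz in np.arange(.105,.15,.01):
    s=t[(q[:,2]>zz)&(q[:,2]<zz+.01)]; print(round(zz,3),len(s),np.round(s.min(0),4),np.round(s.max(0),4), np.round(np.percentile(s,[10,50,90],axis=0).ravel(),4))
E
```

```text
141 [0.5837131  0.11507234 0.11915193] [0.57544751 0.09895483 0.09657206] [0.59841816 0.12521352 0.13554882]
153 [0.58500035 0.11822774 0.12009487] [0.57595832 0.10261607 0.09518469] [0.59941934 0.12767002 0.13479359]
181 191 218 234
179 190 219 235
axis [0.58969371 0.11025039]
axis [0.59014527 0.1125221 ]
[0.59208112 0.11388585 0.13391673]
0.105 30 [-0.0012 -0.0092] [0.0138 0.0117] [ 0.0034 -0.0066  0.0104  0.0031  0.0133  0.0107]
0.115 28 [ 0.001  -0.0108] [0.0142 0.011 ] [ 0.0071 -0.0059  0.0114  0.003   0.0132  0.0094]
0.125 76 [-0.0096 -0.0246] [0.0131 0.0165] [-0.0066 -0.0133  0.0063 -0.0038  0.0112  0.01  ]
0.135 52 [-0.0091 -0.0276] [0.0129 0.0229] [-0.003  -0.0204  0.0076 -0.012   0.0122  0.0211]
0.145 27 [-0.0113 -0.0253] [0.0118 0.0237] [-0.0064 -0.0205  0.0068  0.01    0.0109  0.0226]
```

Call:
move_arm(series=[0,0,0.03,0,0,0,0.07,0,0,0,0.11,0,0,0,0.115,0,0,0,0.115,0], newtons=90)

```text
t: 3.25
tcp_pos: [0.5902, 0.1123, 0.2193]
eef_rot: [[-0.927, 0.374, 0.002], [0.374, 0.927, 0.0], [-0.002, 0.001, -1.0]]
contact_force: [-0.3, -0.8, -2.9]
grip_width: 0.0207
gripper_force: 88.5
```

Call:
move_arm(series=[-0.018,0.043,0,0,-0.036,0.087,0,0,-0.054,0.13,0,0,-0.072,0.173,0,0,-0.089,0.21,0,0])

```text
t: 3.75
tcp_pos: [0.4989, 0.3238, 0.2163]
eef_rot: [[-0.928, 0.373, -0.002], [0.373, 0.928, -0.001], [0.002, -0.002, -1.0]]
contact_force: [-0.0, 0.7, -1.7]
grip_width: 0.0205
gripper_force: 88.6
```

Call:
move_arm(series=[-0.008,0.025,0,0,-0.008,0.025,0,0,-0.008,0.025,0,0,-0.008,0.025,0,0,-0.008,0.025,0,0])

```text
t: 4.25
tcp_pos: [0.4933, 0.3458, 0.2175]
eef_rot: [[-0.927, 0.375, -0.001], [0.375, 0.927, -0.001], [0.0, -0.001, -1.0]]
contact_force: [0.3, -0.0, -1.6]
grip_width: 0.0204
gripper_force: 88.6
```

```bash
cat >> h.py <<'E'
def axis(W,red,c,zl,zh):
    from scipy.optimize import least_squares
    k=red&(np.hypot(W[...,0]-c[0],W[...,1]-c[1])<.03)&(W[...,2]>zl)&(W[...,2]<zh);p=W[k]
    return len(p),least_squares(lambda a:np.hypot(p[:,0]-a[0],p[:,1]-a[1])-.013,c,loss="soft_l1",f_scale=.001).x,p[:,2].min(),p[:,2].max()
E
python3 - <<'E'
from h import *
s=arm.get_state();print(s["t"],s["tcp_pos"],s["grip_width"],s["gripper_force"],s["contact_force"])
im,d,W=cam("side");t=s["tcp_pos"]
print(axis(W,masks(im)["red"],t[:2],.2,.29))
# shaft points
k=(np.hypot(W[...,0]-t[0],W[...,1]-t[1])<.03)&(W[...,2]>.125)&(W[...,2]<.195);p=W[k];print(len(p),p[:,2].min())
from scipy.optimize import least_squares
r=least_squares(lambda a:np.hypot(p[:,0]-a[0]-a[2]*(p[:,2]-.15),p[:,1]-a[1]-a[3]*(p[:,2]-.15))-.008,[*t[:2],0,0],loss="soft_l1",f_scale=.001).x;print("shaft",r)
cv2.imwrite("pics/hover.png",cv2.resize(im[170:380,60:270],(600,600),interpolation=cv2.INTER_CUBIC))
E
```

```text
4.25 [0.49331335 0.34575719 0.21753923] 0.020402304749094845 88.61399173736572 [ 0.27124509 -0.0152626  -1.63483641]
(239, array([0.49325436, 0.34462865]), np.float64(0.2078642146123867), np.float64(0.2656445658170442))
187 0.12527172765482594
shaft [ 0.49329804  0.34546709 -0.00952981 -0.01483342]
```

View pics/hover.png

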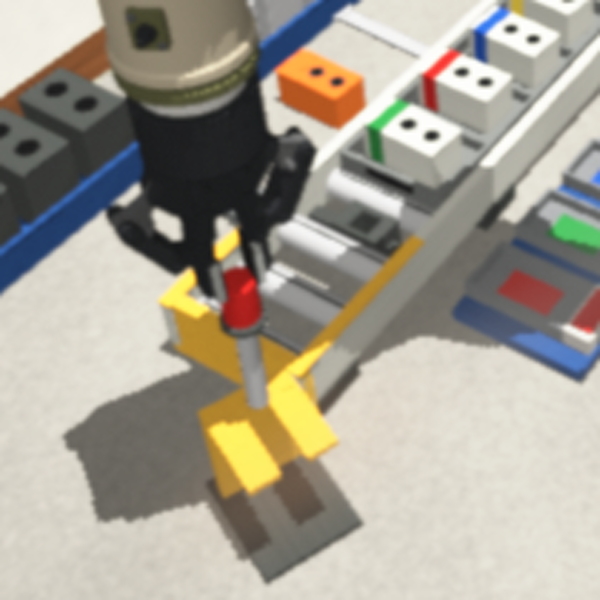

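Call:
move_arm(series=[-0.003,0.003,0,0,-0.003,0.003,0,0,-0.003,0.003,-0.01,0,-0.003,0.003,-0.03,0,-0.003,0.003,-0.04,0])

```text
t: 4.8
tcp_pos: [0.4895, 0.3497, 0.1769]
eef_rot: [[-0.928, 0.374, -0.001], [0.374, 0.928, -0.001], [0.0, -0.001, -1.0]]
contact_force: [0.1, -0.0, -1.7]
grip_width: 0.0204
gripper_force: 91.4
```

Call:
move_arm(series=[0,0,-0.015,0,0,0,-0.03,0,0,0,-0.045,0,0,0,-0.057,0,0,0,-0.057,0])

```text
t: 5.3
tcp_pos: [0.489, 0.3497, 0.1192]
eef_rot: [[-0.928, 0.373, -0.002], [0.373, 0.928, -0.002], [0.002, -0.003, -1.0]]
contact_force: [-0.0, -0.4, -1.7]
grip_width: 0.0207
gripper_force: 91.2
```

```bash
python3 - <<'E'
from h import *
s=arm.get_state();print(s["t"],s["tcp_pos"],s["grip_width"],s["gripper_force"],s["contact_force"])
im,d,W=cam("side");t=s["tcp_pos"]
print(axis(W,masks(im)["red"],t[:2],.109,.19))
cv2.imwrite("pics/low.png",cv2.resize(im[230:380,90:240],(500,500),interpolation=cv2.INTER_CUBIC))
E
```

```text
5.3 [0.48895805 0.34965477 0.11919784] 0.020698004795042094 91.24959111213684 [-0.02237895 -0.42690272 -1.67167286]
(199, array([0.48901748, 0.3482414 ]), np.float64(0.11202424313221243), np.float64(0.1675113568963488))
```

View pics/low.png

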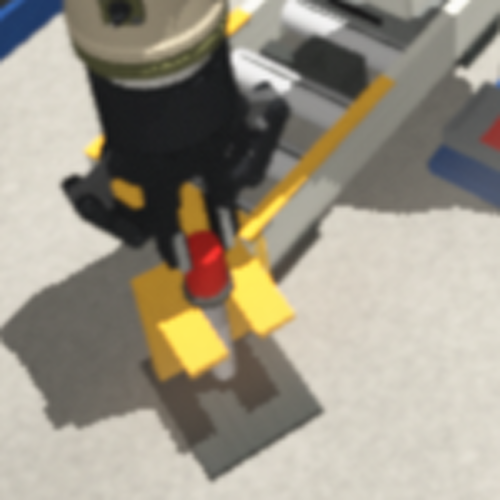

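Call:
move_arm(series=[0.002,-0.001,0,0,0.002,-0.001,-0.003,0,0.002,-0.001,-0.005,0,0.002,-0.001,-0.005,0,0.002,-0.001,-0.005,0])

```text
t: 5.85
tcp_pos: [0.4918, 0.3493, 0.1164]
eef_rot: [[-0.928, 0.374, 0.0], [0.374, 0.928, 0.0], [-0.0, 0.0, -1.0]]
contact_force: [-0.0, 0.0, -1.1]
grip_width: 0.0206
gripper_force: 91.3
```

Call:
move_arm(series=[0,0,0,0,0,0,0,0,0,0,0,0,0,0,0,0,0,0,0,0], grip=0.2)

```text
t: 6.35
tcp_pos: [0.4918, 0.3494, 0.1163]
eef_rot: [[-0.928, 0.374, 0.0], [0.374, 0.928, 0.0], [-0.0, 0.0, -1.0]]
contact_force: [0.6, -0.7, -0.7]
grip_width: 0.0512
gripper_force: 0.0
```

Call:
move_arm(series=[0,0,0.03,0,0,0,0.06,0,0,0,0.09,0,0,0,0.1,0,0,0,0.1,0])

```text
t: 6.85
tcp_pos: [0.4923, 0.3498, 0.2177]
eef_rot: [[-0.928, 0.374, 0.002], [0.374, 0.928, 0.001], [-0.002, 0.002, -1.0]]
contact_force: [-0.4, -0.3, -0.4]
grip_width: 0.0512
gripper_force: 0.0
```

```bash
python3 - <<'E'
from h import *
s=arm.get_state();print(s["t"],s["tcp_pos"],s["grip_width"],s["gripper_force"],s["contact_force"])
im,d,W=cam("side")
print(axis(W,masks(im)["red"],[.49,.349],.109,.19))
im,d,W=cam("top");print(axis(W,masks(im)["red"],[.49,.349],.109,.19))
E
```

```text
6.85 [0.49232677 0.34980188 0.21765483] 0.05119288364333992 0.0 [-0.36837713 -0.32003347 -0.43952702]
(202, array([0.49155902, 0.34804072]), np.float64(0.10908120250225534), np.float64(0.14416521971003796))Traceback (most recent call last):
  File "<stdin>", line 5, in <module>
  File "h.py", line 25, in axis
    return len(p),least_squares(lambda a:np.hypot(p[:,0]-a[0],p[:,1]-a[1])-.013,c,loss="soft_l1",f_scale=.001).x,p[:,2].min(),p[:,2].max()
                                                                                                                 ~~~~~~~~~~^^
    return umr_minimum(a, axis, None, out, keepdims, initial, where)
ValueError: zero-size array to reduction operation minimum which has no identity
```

Call:
move_arm(series=[0.039,-0.245,0,0.39,0.039,-0.245,0,0.39,0.039,-0.245,0,0.39,0.039,-0.245,0,0.39,0.039,-0.245,0,0.39], grip=-1, newtons=30)

```text
t: 7.45
tcp_pos: [0.5301, 0.1017, 0.2146]
eef_rot: [[-1.0, -0.007, -0.003], [-0.007, 1.0, -0.0], [0.003, -0.0, -1.0]]
contact_force: [0.8, 0.4, -0.2]
grip_width: -0.0002
gripper_force: 0.0
```

Call:
move_arm(series=[0.039,-0.245,0,0,0.039,-0.245,0,0,0.039,-0.245,0,0,0.039,-0.245,0,0,0.039,-0.245,0,0])

```text
t: 7.95
tcp_pos: [0.569, -0.1431, 0.2146]
eef_rot: [[-1.0, -0.007, -0.002], [-0.007, 1.0, 0.001], [0.002, 0.001, -1.0]]
contact_force: [1.1, 0.3, -0.4]
grip_width: -0.0003
gripper_force: 0.0
```

Call:
move_arm(series=[0.024,-0.15,0,0,0.024,-0.15,0,0,0.024,-0.15,0,0,0.024,-0.15,0,0,0.024,-0.15,0,0])

```text
t: 8.45
tcp_pos: [0.5927, -0.292, 0.2139]
eef_rot: [[-1.0, -0.004, -0.003], [-0.004, 1.0, 0.002], [0.003, 0.002, -1.0]]
contact_force: [0.2, 1.2, -0.6]
grip_width: -0.0
gripper_force: 0.0
```

```bash
cat >> h.py <<'E'
BX={"red":0,"yellow":0,"green":0,"blue":0}
def scene(n,jaws=True,box=(.53,.66,-.32,.3)):
    im,d,W=cam(n);M=masks(im);X,Y,Z=np.moveaxis(W,-1,0)
    for c in M:
        k=M[c]&(X>box[0])&(X<box[1])&(Y>box[2])&(Y<box[3])&(Z>.085)&(Z<.105)
        if k.sum()<8: print(c,"no band",k.sum());continue
        b=np.median(W[k],0); t=(Z>.085)&(Z<.105)&(abs(X-b[0]+.03)<.06)&(abs(Y-b[1])<.03)
        print(n,c,"band",np.round(b,4),"top",rect(W,t,.085,.105))
    return im,W
E
python3 - <<'E'
from h import *
s=arm.get_state();print(s["t"],s["tcp_pos"],s["eef_rot"][:2,:2],s["contact_force"])
im,W=scene("side")
cv2.imwrite("pics/push0.png",cv2.resize(im[100:310,110:330],(600,573),interpolation=cv2.INTER_CUBIC))
X,Y,Z=np.moveaxis(W,-1,0)
print(axis(W,masks(im)["red"],[.49,.349],.109,.19))
for x in(.56,.575,.59,.605,.62):
    k=(abs(X-x)<.006)&(Z>.063)&(Z<.076)&(Y>-.3)&(Y<.2); print(x,np.sort(np.round(Y[k],3)))
E
```

```text
8.45 [ 0.59271256 -0.29197478  0.21386181] [[-0.9999873  -0.00431269]
 [-0.00431728  0.99998914]] [ 0.23790773  1.22444168 -0.62393281]
side red band [ 0.621  -0.0484  0.0946] top (386, array([ 0.5913, -0.0486,  0.0936]), array([593.1, -51.1]), array([83.7, 48. ]), 0.6, 0.0942)
side yellow band [ 0.6233 -0.2071  0.0937] top (321, array([ 0.5933, -0.2039,  0.0935]), array([ 596.6, -207.5]), array([46.8, 83.7]), 84.6, 0.0942)
side green band [0.6193 0.0368 0.0944] top (430, array([0.59  , 0.0368, 0.0935]), array([593.2,  33.3]), array([48.3, 84.8]), 87.1, 0.094)
side blue band [ 0.6177 -0.1271  0.0943] top (346, array([ 0.5877, -0.1284,  0.0936]), array([ 591.1, -132.1]), array([50.2, 84.4]), 86.1, 0.0943)
(198, array([0.49149579, 0.3475352 ]), np.float64(0.10923703541216945), np.float64(0.14399538446523968))
0.56 [-0.252 -0.251 -0.25  -0.249 -0.248 -0.248 -0.248 -0.248 -0.248 -0.247
 -0.247 -0.227 -0.227 -0.225 -0.22  -0.218 -0.216 -0.214 -0.214 -0.212
 -0.21  -0.208 -0.207 -0.204 -0.204 -0.203 -0.202 -0.202 -0.198 -0.196
 -0.194 -0.194 -0.191 -0.189 -0.189 -0.189 -0.188 -0.187 -0.187
[... 1913 characters left out ...]
.034 -0.033 -0.033 -0.033 -0.032 -0.032
 -0.032 -0.032 -0.031 -0.031 -0.031 -0.03   0.051  0.052  0.053  0.054
  0.054  0.054  0.054  0.054  0.055  0.055  0.055  0.056  0.057  0.068
  0.069  0.07   0.07   0.072  0.072  0.073  0.074  0.074  0.074  0.075
  0.075  0.076  0.076  0.077]
0.62 [-0.194 -0.194 -0.191 -0.191 -0.19  -0.189 -0.189 -0.189 -0.189 -0.189
 -0.188 -0.187 -0.186 -0.116 -0.116 -0.115 -0.114 -0.114 -0.114 -0.114
 -0.113 -0.113 -0.113 -0.113 -0.112 -0.111 -0.034 -0.034 -0.032 -0.032
 -0.032 -0.031 -0.031 -0.031 -0.031 -0.03  -0.03   0.052  0.053  0.053
  0.053  0.053  0.054  0.054  0.054  0.054  0.056  0.07   0.071  0.073
  0.073  0.073  0.073  0.074  0.074  0.075  0.075  0.076]
```

View pics/push0.png

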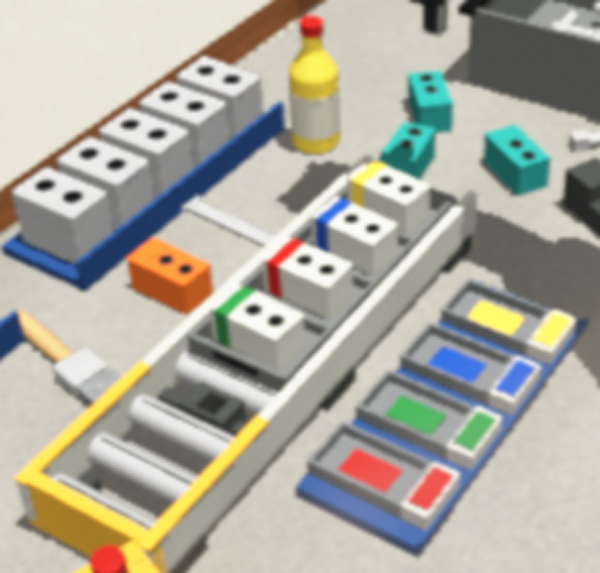

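Call:
move_arm(series=[0.002,0,-0.05,0,0.002,0,-0.1,0,0.002,0,-0.145,0,0.002,0,-0.157,0,0.002,0,-0.157,0])

```text
t: 9.0
tcp_pos: [0.5951, -0.2885, 0.058]
eef_rot: [[-1.0, -0.01, -0.003], [-0.01, 1.0, 0.002], [0.003, 0.002, -1.0]]
contact_force: [0.2, 0.3, 0.7]
grip_width: -0.0002
gripper_force: 0.0
```

Call:
move_arm(series=[0,0.008,0,0,0,0.016,0,0,0,0.024,0,0,0,0.032,0,0,0,0.042,0,0])

```text
t: 9.5
tcp_pos: [0.596, -0.2482, 0.0601]
eef_rot: [[-1.0, -0.007, 0.001], [-0.007, 1.0, -0.001], [-0.001, -0.001, -1.0]]
contact_force: [-0.3, 0.3, 0.5]
grip_width: 0.0003
gripper_force: 0.0
```

Call:
move_arm(series=[0,0.01,0,0,0,0.022,0,0,0,0.034,0,0,-0.001,0.046,0,0,-0.001,0.058,0,0])

```text
t: 10.0
tcp_pos: [0.5949, -0.1895, 0.0593]
eef_rot: [[-1.0, -0.007, 0.0], [-0.007, 1.0, 0.0], [-0.0, 0.0, -1.0]]
contact_force: [0.9, -1.8, 0.9]
grip_width: -0.0
gripper_force: 1.0
```

Call:
move_arm(series=[0,0.012,0,0,0,0.024,0,0,0,0.036,0,0,-0.001,0.048,0,0,-0.001,0.06,0,0])

```text
t: 10.5
tcp_pos: [0.5937, -0.1297, 0.0593]
eef_rot: [[-1.0, -0.007, 0.0], [-0.007, 1.0, 0.0], [-0.0, 0.0, -1.0]]
contact_force: [0.8, -1.7, -0.3]
grip_width: 0.0003
gripper_force: 1.0
```

Call:
move_arm(series=[0,0.01,0,0,0,0.02,0,0,0,0.028,0,0,-0.001,0.034,0,0,-0.001,0.04,0,0])

```text
t: 11.0
tcp_pos: [0.5928, -0.0903, 0.0593]
eef_rot: [[-1.0, -0.007, 0.0], [-0.007, 1.0, -0.0], [-0.0, -0.0, -1.0]]
contact_force: [-0.0, -2.3, -0.4]
grip_width: -0.0
gripper_force: 0.9
```

```bash
python3 - <<'E'
from h import *
im,W=scene("side")
X,Y,Z=np.moveaxis(W,-1,0)
for x in(.575,.59,.605):
    k=(abs(X-x)<.006)&(Z>.062)&(Z<.076)&(Y>.1)&(Y<.3); print(x,np.sort(np.round(Y[k],3)))
E
```

```text
side red band [0.619  0.0988 0.0942] top (471, array([0.5898, 0.0982, 0.0936]), array([592.4,  95.2]), array([46.5, 85. ]), 89.0, 0.0941)
side yellow band [ 0.6217 -0.0547  0.0944] top (397, array([ 0.5915, -0.0549,  0.0937]), array([593.8, -59.1]), array([52.5, 84.3]), 85.0, 0.0943)
side green band [0.6178 0.1836 0.0939] top (531, array([0.5884, 0.184 , 0.0934]), array([591.1, 181.1]), array([46.1, 85.7]), 87.4, 0.0939)
side blue band [0.617  0.02   0.0941] top (424, array([0.5856, 0.0185, 0.0935]), array([587.9,  16.1]), array([44.9, 84.3]), 86.1, 0.0942)
0.575 [0.114 0.115 0.115 0.116 0.117 0.117 0.117 0.117 0.117 0.117 0.117 0.117
 0.117 0.117 0.117 0.118 0.136 0.138 0.138 0.139 0.14  0.14  0.201 0.202
 0.202 0.202 0.203 0.203 0.203 0.203 0.203 0.203 0.203 0.204 0.204 0.204
 0.204 0.204 0.216 0.217 0.218 0.218 0.218 0.219 0.221 0.221 0.221 0.222
 0.222 0.222 0.222 0.222 0.223 0.223 0.225 0.273 0.274 0.274 0.274 0.275
 0.276 0.277 0.277 0.277 0.278 0.278 0.279 0.279 0.28  0.28  0.281 0.282
 0.283 0.283 0.284 0.284 0.284 0.285 0.285 0.286]
0.59 [0.114 0.114 0.115 0.115 0.115 0.116 
[... 237 characters left out ...]
0.221 0.222 0.222
 0.223 0.223 0.223 0.224 0.224 0.273 0.273 0.273 0.274 0.274 0.276 0.277
 0.278 0.278 0.279 0.279 0.279 0.281 0.281 0.282 0.282 0.282 0.283 0.283
 0.283 0.283 0.284 0.285 0.285 0.285 0.285 0.285 0.285 0.286]
0.605 [0.115 0.115 0.116 0.116 0.116 0.116 0.116 0.116 0.116 0.116 0.117 0.118
 0.119 0.138 0.138 0.138 0.14  0.2   0.2   0.2   0.2   0.2   0.2   0.201
 0.201 0.202 0.202 0.202 0.203 0.203 0.216 0.218 0.219 0.219 0.22  0.22
 0.221 0.221 0.221 0.221 0.222 0.222 0.222 0.222 0.222 0.223 0.223 0.224
 0.272 0.273 0.275 0.275 0.275 0.275 0.276 0.276 0.278 0.278 0.279 0.279
 0.279 0.28  0.281 0.281 0.282 0.283 0.283 0.283 0.283 0.284 0.284 0.285
 0.285 0.286 0.286 0.286 0.286]
```

Call:
move_arm(series=[0,0.008,0,0,0,0.016,0,0,0,0.024,0,0,-0.001,0.031,0,0,-0.001,0.037,0,0])

```text
t: 11.55
tcp_pos: [0.5918, -0.0526, 0.0593]
eef_rot: [[-1.0, -0.008, 0.0], [-0.008, 1.0, 0.0], [-0.0, 0.0, -1.0]]
contact_force: [0.4, -1.4, -0.2]
grip_width: -0.0004
gripper_force: 0.8
```

Call:
move_arm(series=[0,0.004,0,0,0,0.007,0,0,0,0.009,0,0,0,0.011,0,0,0,0.013,0,0])

```text
t: 12.05
tcp_pos: [0.5917, -0.0409, 0.0592]
eef_rot: [[-1.0, -0.007, -0.0], [-0.007, 1.0, -0.0], [0.0, -0.0, -1.0]]
contact_force: [-0.3, -1.8, -0.1]
grip_width: 0.0001
gripper_force: 0.7
```

```bash
python3 - <<'E'
from h import *
s=arm.get_state();print(s["t"],s["tcp_pos"],s["contact_force"])
im,W=scene("side")
X,Y,Z=np.moveaxis(W,-1,0)
for x in(.575,.605):
    k=(abs(X-x)<.006)&(Z>.062)&(Z<.076)&(Y>.24)&(Y<.3); print(x,np.sort(np.round(Y[k],3)))
E
```

```text
12.05 [ 0.59168297 -0.04087855  0.05924085] [-0.28867403 -1.78517031 -0.06791799]
side red band [0.6192 0.1462 0.0942] top (507, array([0.5889, 0.146 , 0.0935]), array([591.7, 143.7]), array([84.1, 46.3]), 0.0, 0.0939)
side yellow band [ 0.6224 -0.0063  0.0943] top (427, array([ 0.5909, -0.0058,  0.0937]), array([593.1, -10.6]), array([52.6, 83.4]), 85.3, 0.0942)
side green band [0.6178 0.2323 0.0943] top (568, array([0.5878, 0.2314, 0.0937]), array([590.8, 229.5]), array([46.7, 83.7]), 87.6, 0.0941)
side blue band [0.6165 0.0639 0.0948] top (448, array([0.5855, 0.0662, 0.0936]), array([588. ,  63.6]), array([46.6, 83.4]), 84.9, 0.0942)
0.575 [0.249 0.25  0.25  0.25  0.25  0.251 0.251 0.251 0.251 0.251 0.251 0.252
 0.253 0.264 0.265 0.265 0.266 0.266 0.266 0.267 0.267 0.268 0.268 0.269
 0.269 0.269 0.269 0.269 0.269 0.271 0.271 0.274 0.274 0.275 0.276 0.276
 0.276 0.276 0.277 0.277 0.278 0.279 0.279 0.28  0.28  0.28  0.282 0.282
 0.282 0.283 0.283 0.284 0.284 0.285 0.285 0.285 0.286 0.286 0.286 0.286]
0.605 [0.248 0.248 0.248 0.249 0.249 0.249 0.25  0.25  0.25  0.25  0.251 0.251
 0.265 0.266 0.266 0.266 0.266 0.267 0.267 0.268 0.268 0.269 0.269 0.269
 0.269 0.271 0.271 0.272 0.272 0.272 0.273 0.274 0.275 0.276 0.276 0.277
 0.277 0.277 0.278 0.279 0.281 0.281 0.282 0.283 0.283 0.284 0.284 0.285
 0.285 0.285 0.285 0.285 0.285 0.286]
```

Only 2 or 3 mm remain, so I'll push gently until it makes contact and hold.

Call:
move_arm(series=[0,0.002,0,0,0,0.003,0,0,0,0.004,0,0,0,0.004,0,0,0,0.004,0,0])

```text
t: 12.6
tcp_pos: [0.5917, -0.037, 0.0593]
eef_rot: [[-1.0, -0.007, -0.0], [-0.007, 1.0, -0.0], [0.0, -0.0, -1.0]]
contact_force: [0.4, -2.4, 1.1]
grip_width: -0.0001
gripper_force: 1.4
```

Call:
move_arm(series=[0,0.001,0,0,0,0.002,0,0,0,0.003,0,0,0,0.003,0,0,0,0.003,0,0])

```text
t: 13.1
tcp_pos: [0.5918, -0.0335, 0.0593]
eef_rot: [[-1.0, -0.007, 0.0], [-0.007, 1.0, 0.0], [-0.0, 0.0, -1.0]]
contact_force: [1.2, -2.9, 0.3]
grip_width: 0.0002
gripper_force: 1.4
```

```bash
python3 - <<'E'
from h import *
s=arm.get_state();print(s["t"],s["tcp_pos"],s["contact_force"])
im,W=scene("side")
im,W=scene("top")
X,Y,Z=np.moveaxis(W,-1,0)
E
```

```text
13.1 [ 0.5918473  -0.03351078  0.05928377] [ 1.24616878 -2.90208445  0.29242288]
side red band [0.6186 0.1515 0.0946] top (510, array([0.589 , 0.1496, 0.0936]), array([591.7, 147.1]), array([82.2, 46.5]), 0.0, 0.094)
side yellow band [6.214e-01 4.000e-04 9.460e-02] top (435, array([0.5912, 0.0012, 0.0939]), array([593.3,  -3.9]), array([53.3, 84.1]), 85.6, 0.0944)
side green band [0.6177 0.2347 0.0942] top (583, array([0.5879, 0.2352, 0.0935]), array([590.2, 233.1]), array([45. , 83.4]), 88.6, 0.094)
side blue band [0.6161 0.0674 0.0944] top (453, array([0.5857, 0.0698, 0.0937]), array([587.9,  67.1]), array([45.8, 84.7]), 86.6, 0.0942)
top red band [0.6209 0.1477 0.0985] top (286, array([0.5948, 0.148 , 0.0967]), array([596.9, 148.2]), array([81.1, 43.4]), 0.6, 0.0969)
yellow no band 0
top green band [0.6205 0.2339 0.0969] top (296, array([0.5942, 0.2335, 0.0962]), array([594.8, 233.7]), array([43.5, 81.9]), 88.1, 0.0967)
top blue band [0.618  0.068  0.0968] top (282, array([0.5919, 0.0679, 0.0961]), array([592.9,  68.3]), array([43.1, 81.9]), 85.2, 0.0964)
```

Call:
move_arm(series=[0,0.002,0,0,0,0.003,0,0,0,0.004,0,0,0,0.005,0,0,0,0.005,0,0])

```text
t: 13.7
tcp_pos: [0.5921, -0.0288, 0.0594]
eef_rot: [[-1.0, -0.007, 0.0], [-0.007, 1.0, -0.0], [-0.0, -0.0, -1.0]]
contact_force: [-0.1, -5.4, 1.3]
grip_width: 0.0001
gripper_force: 2.0
```

```bash
python3 - <<'E'
from h import *
s=arm.get_state();print(s["t"],s["tcp_pos"],s["contact_force"])
im,W=scene("side")
X,Y,Z=np.moveaxis(W,-1,0)
for x in(.575,.605):
    k=(abs(X-x)<.006)&(Z>.062)&(Z<.076)&(Y>.24)&(Y<.3); print(x,np.sort(np.round(Y[k],3)))
cv2.imwrite("pics/home.png",cv2.resize(im[190:320,100:280],(720,520),interpolation=cv2.INTER_CUBIC))
E
```

```text
13.7 [ 0.59205387 -0.02876673  0.05937562] [-0.08607858 -5.36405773  1.27648663]
side red band [0.6185 0.1518 0.0944] top (509, array([0.5888, 0.1494, 0.0935]), array([591.4, 147. ]), array([45.3, 85.8]), 89.5, 0.0939)
side yellow band [0.6208 0.007  0.0949] top (429, array([0.591, 0.006, 0.094]), array([593.4,   2.1]), array([51. , 82.8]), 86.9, 0.0944)
side green band [0.6174 0.2353 0.0949] top (578, array([0.5875, 0.2353, 0.0936]), array([590.8, 232.6]), array([45.2, 85.2]), 87.2, 0.0942)
side blue band [0.6158 0.0682 0.0939] top (451, array([0.5858, 0.0698, 0.0936]), array([588.3,  67.2]), array([45.4, 83.9]), 85.5, 0.0941)
0.575 [0.253 0.253 0.253 0.254 0.254 0.254 0.255 0.255 0.255 0.255 0.255 0.257
 0.267 0.268 0.269 0.27  0.27  0.27  0.27  0.271 0.272 0.272 0.272 0.273
 0.273 0.273 0.273 0.273 0.274 0.274 0.276 0.277 0.277 0.278 0.278 0.278
 0.28  0.28  0.281 0.281 0.281 0.281 0.282 0.282 0.283 0.283 0.284 0.284
 0.284 0.285 0.286 0.286 0.286]
0.605 [0.252 0.252 0.252 0.252 0.252 0.252 0.253 0.253 0.253 0.253 0.253 0.253
 0.253 0.254 0.255 0.269 0.269 0.27  0.27  0.271 0.271 0.272 0.273 0.273
 0.273 0.273 0.274 0.274 0.275 0.275 0.276 0.276 0.277 0.277 0.278 0.278
 0.278 0.279 0.28  0.28  0.281 0.282 0.282 0.282 0.282 0.284 0.284 0.284
 0.285 0.286]
```

View pics/home.png

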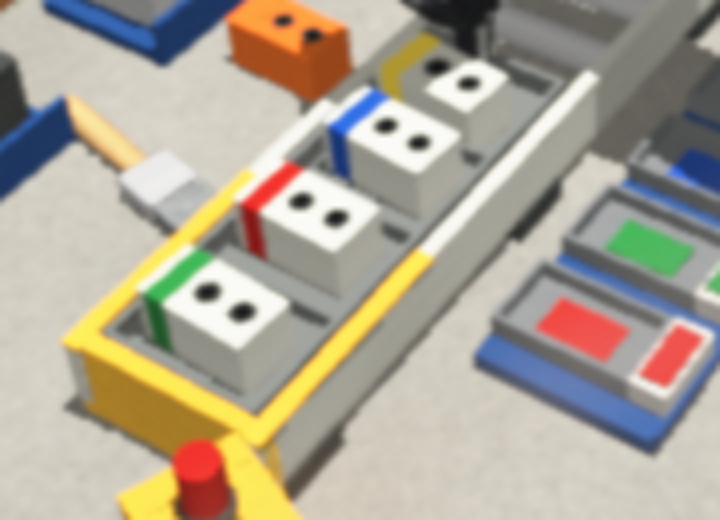

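The picture shows the tote against the yellow stop with all four jaws aboard, green at (220,300) and yellow at (450,75). The pin's red grip is at (200,470). I'll lift and check again before the first grasp.

Call:
move_arm(series=[0,-0.001,0.02,0,0,-0.001,0.05,0,0,-0.001,0.09,0,0,-0.001,0.12,0,0,-0.001,0.12,0])

```text
t: 14.25
tcp_pos: [0.5937, -0.0278, 0.1831]
eef_rot: [[-1.0, -0.008, 0.006], [-0.008, 1.0, 0.001], [-0.006, 0.001, -1.0]]
contact_force: [-1.0, 0.8, -0.0]
grip_width: -0.0001
gripper_force: 0.0
```

```bash
python3 - <<'E'
from h import *
s=arm.get_state();print(s["t"],s["tcp_pos"],s["contact_force"])
im,W=scene("side");t=s["tcp_pos"]
print(axis(W,masks(im)["red"],[.49,.349],.109,.19))
k=(abs(W[...,0]-t[0])<.03)&(abs(W[...,1]-t[1])<.03)&(W[...,2]>.12)&(W[...,2]<.26);p=W[k]
for z in np.arange(.16,.25,.01):
    q=p[(p[:,2]>z)&(p[:,2]<=z+.01)]
    if len(q):print(round(z,3),len(q),np.round(q.min(0)-t,4),np.round(q.max(0)-t,4))
X,Y,Z=np.moveaxis(W,-1,0)
for x in(.56,.575,.605):
    k=(abs(X-x)<.006)&(Z>.062)&(Z<.076)&(Y>-.1)&(Y<.03); print(x,np.sort(np.round(Y[k],3)))
cv2.imwrite("pics/lift.png",cv2.resize(im[100:280,150:330],(600,600),interpolation=cv2.INTER_CUBIC))
E
```

```text
14.25 [ 0.59370513 -0.02784826  0.18313184] [-1.04605877  0.75446192 -0.02643297]
side red band [0.6197 0.1513 0.0945] top (505, array([0.5892, 0.1495, 0.0936]), array([590.9, 146.9]), array([44.9, 82.5]), 88.7, 0.0941)
side yellow band [0.6216 0.0059 0.0937] top (409, array([0.5918, 0.007 , 0.0935]), array([593.2,   5.3]), array([46.5, 83. ]), 84.9, 0.0938)
side green band [0.6178 0.2355 0.0943] top (589, array([0.5878, 0.2354, 0.0935]), array([590.3, 233.1]), array([45.3, 82.7]), 87.6, 0.094)
side blue band [0.616  0.0689 0.0947] top (453, array([0.5858, 0.0696, 0.0935]), array([588.3,  66.7]), array([45.6, 85.4]), 85.7, 0.0941)
(202, array([0.49131156, 0.34743345]), np.float64(0.10911143338326734), np.float64(0.14386395390854875))
0.2 10 [-0.0128 -0.0034  0.0217] [0.006  0.0056 0.0267]
0.21 27 [-0.0133 -0.0147  0.0272] [0.0045 0.0138 0.0365]
0.22 36 [-0.0145 -0.0087  0.0374] [0.0076 0.0142 0.0467]
0.23 32 [-0.0136 -0.0079  0.0472] [0.004  0.0146 0.0568]
0.24 21 [-0.0157 -0.0169  0.058 ] [0.0113 0.0263 0.0668]
0.56 [-0.053 -0.053 -0.052 -0.052 -0.05  -0.049 -0.049 -0.049 -0.048 -0.048
 -0.047 -0.046 -0.012 -0.006 -0.001  0.     0.     0.001  0.001  0.003
  0.007  0.007  0.008  0.011  0.011  0.011  0.012  0.016  0.017  0.02
  0.02   0.021  0.023  0.024  0.025  0.025  0.026  0.026  0.026  0.026
  0.027  0.027  0.027  0.027  0.028  0.028  0.028  0.029  0.029  0.03 ]
0.575 [-0.053 -0.052 -0.051 -0.051 -0.051 -0.05  -0.049 -0.049 -0.049 -0.048
 -0.047 -0.047 -0.047 -0.046  0.024  0.025  0.025  0.026  0.027  0.027
  0.028]
0.605 [-0.056 -0.051 -0.051 -0.05  -0.049 -0.049 -0.049 -0.048 -0.047 -0.046
 -0.046  0.02   0.022  0.025  0.026  0.026]
```

View pics/lift.png

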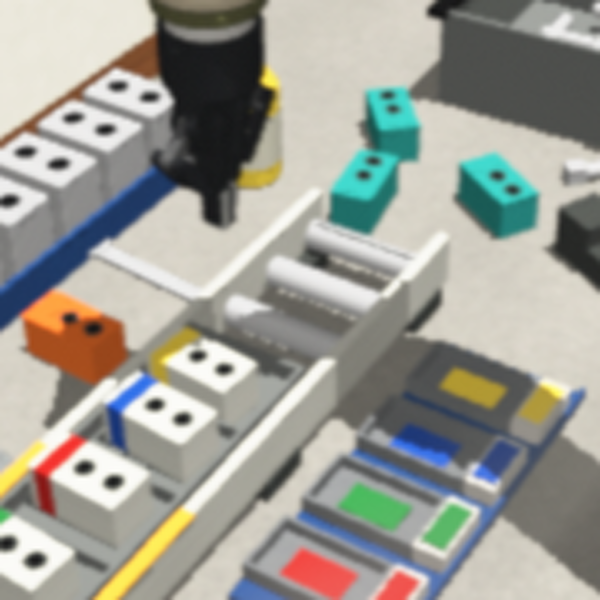

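The tips of the shut fingers measure about 20 mm above the reported TCP. That means the fingers passed over the tote wall and pushed the yellow jaw, so I'll grasp with a lower TCP. The yellow jaw now sits close to blue, so I'll pick it first with a narrow opening.

Call:
move_arm(series=[0.0015,0.034,0,-0.09,0.0015,0.034,0,-0.09,0.0015,0.034,-0.04,-0.09,0.0015,0.034,-0.08,-0.09,0.0015,0.034,-0.092,-0.09], grip=0.25, newtons=60)

```text
t: 14.8
tcp_pos: [0.5903, 0.0043, 0.0829]
eef_rot: [[-0.997, 0.081, -0.007], [0.081, 0.997, 0.0], [0.007, -0.0, -1.0]]
contact_force: [-0.1, -0.1, 1.0]
grip_width: 0.0533
gripper_force: 0.0
```

Call:
move_arm(series=[0,0,0,0,0,0,-0.006,0,0,0,-0.012,0,0,0,-0.016,0,0,0,-0.016,0])

```text
t: 15.3
tcp_pos: [0.5933, 0.0041, 0.0714]
eef_rot: [[-0.997, 0.083, 0.0], [0.083, 0.997, -0.0], [-0.0, -0.0, -1.0]]
contact_force: [-1.1, -0.2, -1.1]
grip_width: 0.0537
gripper_force: 0.0
```

```bash
python3 - <<'E'
from h import *
s=arm.get_state();print(s["t"],s["tcp_pos"],s["contact_force"],s["grip_width"])
im,W=scene("side")
cv2.imwrite("pics/yel.png",cv2.resize(im[150:270,150:300],(750,600),interpolation=cv2.INTER_CUBIC))
E
```

```text
15.3 [0.59332558 0.00414895 0.07138345] [-1.08279241 -0.24250248 -1.12865211] 0.05368679314729715
side red band [0.6189 0.1513 0.0943] top (508, array([0.5889, 0.1495, 0.0935]), array([591.6, 147.1]), array([45.6, 83.1]), 88.4, 0.094)
side yellow band [0.6217 0.02   0.0924] top (295, array([0.5819, 0.0165, 0.0937]), array([594.3,  20.2]), array([85.1, 60.1]), 0.7, 0.0941)
side green band [0.6176 0.2346 0.0945] top (584, array([0.5877, 0.2352, 0.0935]), array([590.2, 233.5]), array([43.9, 81.7]), 88.2, 0.094)
side blue band [0.6158 0.0683 0.0946] top (456, array([0.5856, 0.0696, 0.0935]), array([588.7,  65.5]), array([48.9, 84.3]), 83.9, 0.0941)
```

View pics/yel.png

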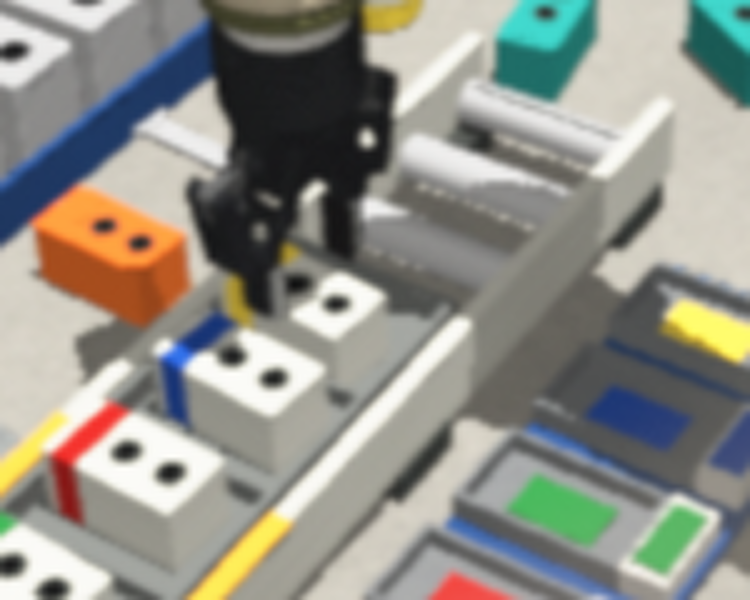

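The front finger (265,270) has entered the gap between the blue and yellow jaws without touching either. I'll go lower and close.

Call:
move_arm(series=[0,0,-0.006,0,0,0,-0.012,0,0,0,-0.018,0,0,0,-0.022,0,0,0,-0.022,0])

```text
t: 15.85
tcp_pos: [0.5929, 0.0043, 0.0485]
eef_rot: [[-0.997, 0.083, -0.001], [0.083, 0.997, -0.0], [0.001, -0.0, -1.0]]
contact_force: [0.4, 0.2, -0.6]
grip_width: 0.0539
gripper_force: 0.0
```

Call:
move_arm(series=[0,0,0,0,0,0,0,0,0,0,0,0,0,0,0,0,0,0,0,0], grip=-1, newtons=80)

```text
t: 16.35
tcp_pos: [0.5933, 0.0046, 0.0495]
eef_rot: [[-0.997, 0.082, 0.0], [0.082, 0.997, 0.0], [-0.0, 0.0, -1.0]]
contact_force: [-1.0, 1.7, 3.4]
grip_width: 0.0405
gripper_force: 81.4
```

Call:
move_arm(series=[0,0,0.01,0,0,0,0.03,0,0,0,0.06,0,0,0,0.09,0,0,0,0.1,0])

```text
t: 16.85
tcp_pos: [0.5943, 0.0043, 0.152]
eef_rot: [[-0.997, 0.083, 0.003], [0.083, 0.997, 0.0], [-0.003, 0.0, -1.0]]
contact_force: [0.8, 0.5, -4.6]
grip_width: 0.0406
gripper_force: 81.6
```

```bash
cat >> h.py <<'E'
def held(W,s):
    """points of the held jaw below the gripper: extents in the tool frame"""
    t=s["tcp_pos"];R=s["eef_rot"];L=(W-t)@R
    k=(abs(L[...,0])<.07)&(abs(L[...,1])<.05)&(W[...,2]<t[2]+.03)&(W[...,2]>t[2]-.045)&(W[...,2]>.1)
    p=L[k];return len(p),np.round(np.percentile(p,[1,50,99],axis=0),4),np.round([W[k][:,2].min(),W[k][:,2].max()],4)
E
python3 - <<'E'
from h import *
s=arm.get_state();print(s["t"],s["tcp_pos"],s["eef_rot"][:2,1],s["contact_force"],s["grip_width"])
im,W=scene("side");print(held(W,s))
E
```

```text
16.85 [0.5942668  0.00434016 0.15203582] [0.08310401 0.99654083] [ 0.7858066   0.5043533  -4.61902228] 0.040567598936144256
side red band [0.6187 0.1506 0.0944] top (500, array([0.5889, 0.1491, 0.0936]), array([590.5, 145.7]), array([47.6, 82.7]), 87.4, 0.0941)
yellow no band 0
side green band [0.6172 0.235  0.0946] top (579, array([0.5876, 0.2347, 0.0935]), array([591.5, 232.2]), array([45.5, 83.7]), 88.0, 0.0938)
side blue band [0.6158 0.0681 0.0946] top (451, array([0.5854, 0.0691, 0.0936]), array([588.7,  66.5]), array([45.5, 83.5]), 86.7, 0.0942)
(268, array([[-0.0397, -0.0214, -0.0295],
       [ 0.0228,  0.0183, -0.0154],
       [ 0.0403,  0.0252, -0.0023]]), array([0.1539, 0.182 ]))
```

Call:
move_arm(series=[-0.0395,-0.039,0,0.093,-0.08,-0.078,0,0.093,-0.12,-0.117,0,0.093,-0.152,-0.149,0,0.093,-0.1595,-0.156,0,0.093])

```text
t: 17.4
tcp_pos: [0.4286, -0.1549, 0.1477]
eef_rot: [[-1.0, -0.007, -0.006], [-0.007, 1.0, -0.001], [0.006, -0.001, -1.0]]
contact_force: [1.7, -0.2, -4.2]
grip_width: 0.0406
gripper_force: 82.2
```

Call:
move_arm(series=[0,0,-0.02,0,0,0,-0.06,0,0,0,-0.09,0,0,0,-0.105,0,0,0,-0.105,0])

```text
t: 17.9
tcp_pos: [0.4321, -0.151, 0.0419]
eef_rot: [[-1.0, -0.011, -0.005], [-0.011, 1.0, 0.002], [0.005, 0.002, -1.0]]
contact_force: [-0.1, -0.5, -3.4]
grip_width: 0.0403
gripper_force: 81.9
```

```bash
python3 - <<'E'
from h import *
s=arm.get_state();print(s["t"],s["tcp_pos"],s["eef_rot"][:2,1],s["contact_force"],s["grip_width"])
im,d,W=cam("side")
cv2.imwrite("pics/slotY.png",cv2.resize(im[170:280,230:350],(600,550),interpolation=cv2.INTER_CUBIC))
E
```

```text
17.9 [ 0.43208747 -0.1510409   0.04190406] [-0.01114683  0.99993662] [-0.1232903  -0.50892162 -3.40408281] 0.0402972844759543
```

View pics/slotY.png

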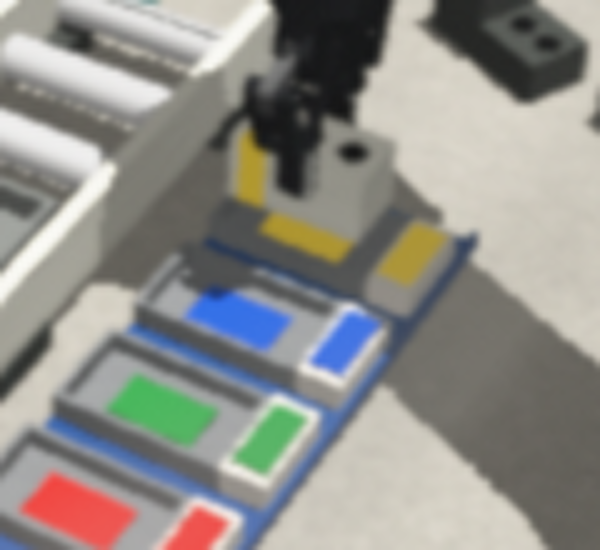

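The yellow jaw is hovering square over the yellow slot (310,200). I'll lower it, release and rise.

Call:
move_arm(series=[0.001,0,-0.008,0,0.001,0,-0.016,0,0.001,0,-0.024,0,0.001,0,-0.028,0,0.001,0,-0.028,0])

```text
t: 18.45
tcp_pos: [0.4346, -0.1515, 0.0158]
eef_rot: [[-1.0, -0.011, -0.001], [-0.011, 1.0, -0.0], [0.001, 0.0, -1.0]]
contact_force: [-0.4, -1.6, -4.0]
grip_width: 0.0407
gripper_force: 82.3
```

Call:
move_arm(series=[0,0,0,0,0,0,0,0,0,0,0,0,0,0,0,0,0,0,0.005,0], grip=0.4)

```text
t: 18.95
tcp_pos: [0.4347, -0.1516, 0.0213]
eef_rot: [[-1.0, -0.01, -0.0], [-0.01, 1.0, 0.0], [0.0, 0.0, -1.0]]
contact_force: [0.5, -0.9, 0.8]
grip_width: 0.0597
gripper_force: 0.0
```

Call:
move_arm(series=[0,0,0.03,0,0,0,0.07,0,0,0,0.11,0,0,0,0.13,0,0,0,0.13,0])

```text
t: 19.45
tcp_pos: [0.4359, -0.1521, 0.1541]
eef_rot: [[-1.0, -0.009, 0.004], [-0.009, 1.0, -0.002], [-0.004, -0.002, -1.0]]
contact_force: [0.2, 0.0, -0.9]
grip_width: 0.0596
gripper_force: 0.0
```

```bash
cat >> h.py <<'E'
def slots(W,c=None):
    S={"red":.0883,"green":.0083,"blue":-.0717,"yellow":-.1517}
    for n,y in S.items():
        r=rect(W,np.ones(W.shape[:2],bool),.05,.075,(.37,.50,y-.035,y+.035))
        print(" slot",n,r)
E
python3 - <<'E'
from h import *
s=arm.get_state();print(s["t"],s["tcp_pos"],s["eef_rot"][:2,1],s["contact_force"],s["grip_width"])
im,W=scene("side");slots(W)
im,W=scene("top");slots(W)
E
```

```text
19.45 [ 0.43589252 -0.15213395  0.15411799] [-0.00929741  0.99995511] [ 0.23181997  0.03072643 -0.90819689] 0.059636797323487895
side red band [0.6182 0.1505 0.0945] top (505, array([0.5891, 0.1491, 0.0935]), array([591.4, 146.2]), array([47.4, 81.9]), 89.1, 0.094)
yellow no band 0
side green band [0.617  0.2346 0.0942] top (573, array([0.5878, 0.2347, 0.0937]), array([590.4, 232.8]), array([45.3, 82.4]), 87.3, 0.0941)
side blue band [0.6157 0.0679 0.0944] top (452, array([0.5855, 0.0691, 0.0935]), array([588.9,  66.6]), array([44.9, 84.1]), 84.9, 0.094)
 slot red None
 slot green None
 slot blue None
 slot yellow (373, array([ 0.4337, -0.1496,  0.0589]), array([ 435.1, -152.3]), array([81.1, 47.8]), 0.9, 0.0592)
top red band [0.6212 0.1455 0.0964] top (289, array([0.5951, 0.1475, 0.0961]), array([596.1, 147.9]), array([44.2, 81.4]), 89.6, 0.0963)
yellow no band 0
top green band [0.6203 0.2332 0.0983] top (291, array([0.5941, 0.2332, 0.0962]), array([594.9, 233.5]), array([44.3, 82. ]), 86.8, 0.0963)
top blue band [0.6181 0.0659 0.097 ] top (285, array([0.5921, 0.0673, 0.0962]), array([593.3,  67.8]), array([43.1, 81.4]), 85.7, 0.0964)
 slot red None
 slot green None
 slot blue None
 slot yellow (61, array([ 0.4142, -0.1428,  0.0602]), array([ 412.2, -140.7]), array([54.2, 27.3]), 42.1, 0.0606)
```

Call:
move_arm(series=[0.026,0.038,0,-0.088,0.053,0.076,0,-0.088,0.08,0.114,0,-0.088,0.107,0.152,0,-0.088,0.134,0.19,0,-0.088])

```text
t: 20.05
tcp_pos: [0.5688, 0.04, 0.1497]
eef_rot: [[-0.997, 0.077, -0.002], [0.077, 0.997, -0.001], [0.002, -0.001, -1.0]]
contact_force: [0.3, -0.1, 0.4]
grip_width: 0.0596
gripper_force: 0.0
```

Call:
move_arm(series=[0.0205,0.0295,0,0,0.0205,0.0295,0,0,0.0205,0.0295,-0.03,0,0.0205,0.0295,-0.055,0,0.0205,0.0295,-0.065,0])

```text
t: 20.55
tcp_pos: [0.587, 0.0669, 0.083]
eef_rot: [[-0.997, 0.077, -0.005], [0.077, 0.997, -0.001], [0.005, -0.002, -1.0]]
contact_force: [-0.6, -0.3, -0.1]
grip_width: 0.0593
gripper_force: 0.0
```

Call:
move_arm(series=[0,0,-0.01,0,0,0,-0.02,0,0,0,-0.03,0,0,0,-0.038,0,0,0,-0.038,0])

```text
t: 21.05
tcp_pos: [0.5889, 0.0677, 0.0474]
eef_rot: [[-0.997, 0.078, -0.001], [0.078, 0.997, -0.0], [0.001, -0.0, -1.0]]
contact_force: [-0.0, -0.2, 0.3]
grip_width: 0.0599
gripper_force: 0.0
```

Call:
move_arm(series=[0,0,0,0,0,0,0,0,0,0,0,0,0,0,0,0,0,0,0,0], grip=-1)

```text
t: 21.55
tcp_pos: [0.5896, 0.068, 0.0489]
eef_rot: [[-0.997, 0.078, 0.001], [0.078, 0.997, 0.0], [-0.001, 0.0, -1.0]]
contact_force: [-1.4, -0.4, 5.8]
grip_width: 0.0408
gripper_force: 81.6
```

Call:
move_arm(series=[0,0,0.01,0,0,0,0.03,0,0,0,0.06,0,0,0,0.09,0,0,0,0.1,0])

```text
t: 22.05
tcp_pos: [0.5903, 0.0682, 0.1511]
eef_rot: [[-0.997, 0.078, 0.003], [0.078, 0.997, 0.001], [-0.003, 0.001, -1.0]]
contact_force: [0.2, -0.0, -3.1]
grip_width: 0.0403
gripper_force: 81.3
```

```bash
python3 - <<'E'
from h import *
s=arm.get_state();print(s["t"],s["tcp_pos"],s["eef_rot"][:2,1],s["contact_force"],s["grip_width"])
im,W=scene("side");print(held(W,s));slots(W)
E
```

```text
22.05 [0.59028328 0.06816613 0.15113918] [0.07787769 0.99696253] [ 0.20243475 -0.03578843 -3.11061156] 0.04034323043230483
side red band [0.6197 0.1505 0.0941] top (501, array([0.589 , 0.149 , 0.0935]), array([591.6, 147. ]), array([45. , 85.1]), 88.1, 0.094)
yellow no band 0
side green band [0.6177 0.235  0.094 ] top (580, array([0.5876, 0.2347, 0.0935]), array([590.6, 233. ]), array([44.5, 84.4]), 87.5, 0.0939)
blue no band 0
(271, array([[-0.0377, -0.0224, -0.0298],
       [ 0.0282,  0.0179, -0.0152],
       [ 0.0427,  0.0249, -0.0036]]), array([0.1529, 0.181 ]))
 slot red None
 slot green None
 slot blue None
 slot yellow (375, array([ 0.4335, -0.1498,  0.0588]), array([ 435.4, -154. ]), array([81.7, 49. ]), 0.9, 0.0593)
```

Call:
move_arm(series=[-0.036,-0.033,0,0.088,-0.072,-0.066,0,0.088,-0.108,-0.099,0,0.088,-0.138,-0.127,0,0.088,-0.1525,-0.1395,0,0.088])

```text
t: 22.6
tcp_pos: [0.4323, -0.0747, 0.147]
eef_rot: [[-1.0, -0.008, -0.005], [-0.008, 1.0, -0.002], [0.005, -0.002, -1.0]]
contact_force: [0.4, -0.6, -2.5]
grip_width: 0.0406
gripper_force: 81.8
```

Call:
move_arm(series=[0,0,-0.02,0,0,0,-0.06,0,0,0,-0.09,0,0,0,-0.1,0,0,0,-0.105,0])

```text
t: 23.1
tcp_pos: [0.4355, -0.0713, 0.0414]
eef_rot: [[-1.0, -0.011, -0.003], [-0.011, 1.0, 0.001], [0.003, 0.001, -1.0]]
contact_force: [0.6, -0.3, -2.1]
grip_width: 0.0403
gripper_force: 81.6
```

Call:
move_arm(series=[0,0,-0.008,0,0,0,-0.016,0,0,0,-0.024,0,0,0,-0.028,0,0,0,-0.028,0])

```text
t: 23.6
tcp_pos: [0.4366, -0.0715, 0.015]
eef_rot: [[-1.0, -0.011, -0.001], [-0.011, 1.0, 0.0], [0.001, 0.0, -1.0]]
contact_force: [-0.7, 0.2, -3.6]
grip_width: 0.0403
gripper_force: 81.7
```

Call:
move_arm(series=[0,0,0,0,0,0,0,0,0,0,0,0,0,0,0,0,0,0,0.005,0], grip=0.4)

```text
t: 24.1
tcp_pos: [0.4367, -0.0716, 0.0203]
eef_rot: [[-1.0, -0.01, -0.0], [-0.01, 1.0, -0.0], [0.0, -0.0, -1.0]]
contact_force: [-0.3, -0.1, 0.1]
grip_width: 0.06
gripper_force: 0.0
```

Call:
move_arm(series=[0,0,0.03,0,0,0,0.07,0,0,0,0.11,0,0,0,0.13,0,0,0,0.13,0])

```text
t: 24.6
tcp_pos: [0.4379, -0.0719, 0.153]
eef_rot: [[-1.0, -0.009, 0.004], [-0.009, 1.0, -0.001], [-0.004, -0.001, -1.0]]
contact_force: [-0.6, 0.6, -0.6]
grip_width: 0.0599
gripper_force: 0.0
```

```bash
python3 - <<'E'
from h import *
s=arm.get_state();print(s["t"],s["tcp_pos"],s["eef_rot"][:2,1],s["contact_force"],s["grip_width"])
im,W=scene("side");slots(W)
E
```

```text
24.6 [ 0.43788435 -0.07193969  0.15299054] [-0.00919477  0.99995723] [-0.60160956  0.61071815 -0.56305905] 0.05994896586622075
side red band [0.6188 0.1503 0.0942] top (508, array([0.589 , 0.1492, 0.0936]), array([591.1, 147.1]), array([45.6, 83.3]), 87.7, 0.0941)
yellow no band 0
side green band [0.6177 0.2352 0.0945] top (581, array([0.5877, 0.2347, 0.0935]), array([591.1, 232.7]), array([45.3, 84.1]), 89.3, 0.0938)
blue no band 0
 slot red None
 slot green None
 slot blue (425, array([ 0.4334, -0.0697,  0.0587]), array([435.9, -72.6]), array([81.5, 48.2]), 0.5, 0.0593)
 slot yellow (380, array([ 0.4337, -0.1496,  0.0587]), array([ 435. , -152.5]), array([81.9, 47.4]), 0.1, 0.0593)
```

Call:
move_arm(series=[0.026,0.038,0,-0.035,0.053,0.076,0,-0.035,0.08,0.114,0,-0.035,0.107,0.152,0,-0.035,0.134,0.19,0,-0.035])

```text
t: 25.15
tcp_pos: [0.5709, 0.1198, 0.1486]
eef_rot: [[-1.0, 0.024, -0.002], [0.024, 1.0, -0.001], [0.002, -0.001, -1.0]]
contact_force: [0.7, -0.6, -0.1]
grip_width: 0.06
gripper_force: 0.0
```

Call:
move_arm(series=[0.0205,0.03,0,0,0.0205,0.03,0,0,0.0205,0.03,-0.03,0,0.0205,0.03,-0.055,0,0.0205,0.03,-0.065,0])

```text
t: 25.65
tcp_pos: [0.589, 0.1469, 0.0819]
eef_rot: [[-1.0, 0.024, -0.005], [0.024, 1.0, -0.002], [0.005, -0.002, -1.0]]
contact_force: [-0.7, -0.7, -0.1]
grip_width: 0.0602
gripper_force: 0.0
```

Call:
move_arm(series=[0,0,-0.01,0,0,0,-0.02,0,0,0,-0.03,0,0,0,-0.037,0,0,0,-0.037,0])

```text
t: 26.15
tcp_pos: [0.5909, 0.1481, 0.0475]
eef_rot: [[-1.0, 0.025, -0.001], [0.025, 1.0, -0.0], [0.001, -0.0, -1.0]]
contact_force: [-0.1, -0.6, 0.7]
grip_width: 0.0596
gripper_force: 0.0
```

Call:
move_arm(series=[0,0,0,0,0,0,0,0,0,0,0,0,0,0,0,0,0,0,0,0], grip=-1)

```text
t: 26.65
tcp_pos: [0.5916, 0.1486, 0.049]
eef_rot: [[-1.0, 0.025, 0.001], [0.025, 1.0, 0.0], [-0.001, 0.0, -1.0]]
contact_force: [-1.6, -0.8, 6.2]
grip_width: 0.0404
gripper_force: 81.9
```

Call:
move_arm(series=[0,0,0.01,0,0,0,0.03,0,0,0,0.06,0,0,0,0.09,0,0,0,0.1,0])

```text
t: 27.15
tcp_pos: [0.5922, 0.1488, 0.1511]
eef_rot: [[-1.0, 0.025, 0.003], [0.025, 1.0, 0.001], [-0.003, 0.001, -1.0]]
contact_force: [0.3, -0.4, -3.5]
grip_width: 0.0405
gripper_force: 81.5
```

```bash
python3 - <<'E'
from h import *
s=arm.get_state();print(s["t"],s["tcp_pos"],s["eef_rot"][:2,1],s["contact_force"],s["grip_width"])
im,W=scene("side");print(held(W,s));slots(W)
E
```

```text
27.15 [0.59217872 0.14880565 0.15114341] [0.02497272 0.99968749] [ 0.32518801 -0.3698654  -3.52753969] 0.04049420700533404
red no band 0
yellow no band 0
side green band [0.6171 0.236  0.0946] top (577, array([0.588 , 0.235 , 0.0936]), array([590.6, 233. ]), array([44.9, 83.6]), 88.0, 0.094)
blue no band 0
(293, array([[-0.0394, -0.0223, -0.0299],
       [ 0.0274,  0.0183, -0.0155],
       [ 0.0411,  0.0257, -0.0018]]), array([0.1521, 0.1811]))
 slot red None
 slot green None
 slot blue (421, array([ 0.4339, -0.0696,  0.0589]), array([435.4, -72.8]), array([81.1, 47.4]), 1.3, 0.0594)
 slot yellow (378, array([ 0.4333, -0.1496,  0.0589]), array([ 435.2, -152. ]), array([49.5, 82. ]), 87.9, 0.0596)
```

Call:
move_arm(series=[-0.039,-0.015,0,0.035,-0.078,-0.03,0,0.035,-0.117,-0.045,0,0.035,-0.146,-0.056,0,0.035,-0.156,-0.06,0,0.035])

```text
t: 27.7
tcp_pos: [0.4311, 0.086, 0.1472]
eef_rot: [[-1.0, -0.01, -0.004], [-0.01, 1.0, -0.003], [0.004, -0.003, -1.0]]
contact_force: [0.6, -0.7, -4.3]
grip_width: 0.0408
gripper_force: 81.8
```

Call:
move_arm(series=[0,0,-0.02,0,0,0,-0.06,0,0,0,-0.09,0,0,0,-0.1,0,0,0,-0.105,0])

```text
t: 28.2
tcp_pos: [0.4347, 0.0887, 0.0415]
eef_rot: [[-1.0, -0.011, -0.003], [-0.011, 1.0, -0.0], [0.003, -0.0, -1.0]]
contact_force: [0.6, -0.1, -3.6]
grip_width: 0.0404
gripper_force: 81.8
```

Call:
move_arm(series=[0,0,-0.008,0,0,0,-0.016,0,0,0,-0.024,0,0,0,-0.028,0,0,0,-0.028,0])

```text
t: 28.7
tcp_pos: [0.4354, 0.0885, 0.015]
eef_rot: [[-1.0, -0.011, -0.0], [-0.011, 1.0, -0.0], [0.0, -0.0, -1.0]]
contact_force: [0.2, -0.5, -4.3]
grip_width: 0.0404
gripper_force: 82.0
```

Call:
move_arm(series=[0,0,0,0,0,0,0,0,0,0,0,0,0,0,0,0,0,0,0.005,0], grip=0.4)

```text
t: 29.2
tcp_pos: [0.4351, 0.0883, 0.0203]
eef_rot: [[-1.0, -0.01, -0.0], [-0.01, 1.0, -0.0], [0.0, -0.0, -1.0]]
contact_force: [0.5, 0.7, 0.3]
grip_width: 0.0597
gripper_force: 0.0
```

Call:
move_arm(series=[0,0,0.03,0,0,0,0.07,0,0,0,0.11,0,0,0,0.13,0,0,0,0.13,0])

```text
t: 29.7
tcp_pos: [0.4364, 0.0884, 0.153]
eef_rot: [[-1.0, -0.009, 0.004], [-0.009, 1.0, 0.001], [-0.004, 0.001, -1.0]]
contact_force: [0.2, -0.6, -1.2]
grip_width: 0.0596
gripper_force: 0.0
```

```bash
python3 - <<'E'
from h import *
s=arm.get_state();print(s["t"],s["tcp_pos"],s["eef_rot"][:2,1],s["contact_force"],s["grip_width"])
im,W=scene("side");slots(W)
print(axis(W,masks(im)["red"],[.49,.349],.109,.19))
E
```

```text
29.7 [0.43639128 0.08844936 0.1529854 ] [-0.00921107  0.99995741] [ 0.15715937 -0.59715718 -1.1962089 ] 0.05958068918076237
red no band 0
yellow no band 0
side green band [0.6181 0.235  0.0941] top (572, array([0.588 , 0.2347, 0.0935]), array([590.3, 232.5]), array([44.8, 82.8]), 87.9, 0.0939)
blue no band 0
 slot red (532, array([0.434 , 0.09  , 0.0587]), array([435.3,  87.4]), array([80.9, 47.1]), 0.7, 0.0593)
 slot green None
 slot blue (424, array([ 0.4338, -0.0696,  0.0587]), array([435.3, -73.3]), array([81.2, 49. ]), 1.1, 0.0594)
 slot yellow (381, array([ 0.4335, -0.1496,  0.0587]), array([ 435.8, -152.5]), array([82.5, 47.7]), 1.8, 0.0591)
(200, array([0.49116554, 0.34763867]), np.float64(0.10916893822361567), np.float64(0.14444979035331496))
```

Call:
move_arm(series=[0.035,0.033,0,-0.045,0.07,0.066,0,-0.045,0.105,0.099,0,-0.045,0.14,0.131,0,-0.045,0.1555,0.1457,0,-0.045], grip=0.27)

```text
t: 30.25
tcp_pos: [0.5925, 0.2373, 0.1485]
eef_rot: [[-0.999, 0.033, -0.001], [0.033, 0.999, 0.001], [0.001, 0.001, -1.0]]
contact_force: [-0.8, 0.0, -0.0]
grip_width: 0.0542
gripper_force: 0.0
```

Call:
move_arm(series=[0,0,0,0,0,0,-0.03,0,0,0,-0.055,0,0,0,-0.065,0,0,0,-0.065,0])

```text
t: 30.75
tcp_pos: [0.5892, 0.233, 0.0833]
eef_rot: [[-0.999, 0.034, -0.003], [0.034, 0.999, -0.002], [0.003, -0.002, -1.0]]
contact_force: [0.3, 0.2, -0.7]
grip_width: 0.0539
gripper_force: 0.0
```

Call:
move_arm(series=[0,0,-0.008,0,0,0,-0.016,0,0,0,-0.024,0,0,0,-0.032,0,0,0,-0.032,0])

```text
t: 31.25
tcp_pos: [0.5902, 0.2336, 0.0522]
eef_rot: [[-0.999, 0.035, -0.001], [0.035, 0.999, -0.001], [0.001, -0.001, -1.0]]
contact_force: [-0.7, 0.5, 1.2]
grip_width: 0.0542
gripper_force: 0.0
```

Call:
move_arm(series=[0,0,0,0,0,0,0,0,0,0,0,0,0,0,0,0,0,0,0,0], grip=-1)

```text
t: 31.75
tcp_pos: [0.5908, 0.2343, 0.0536]
eef_rot: [[-0.999, 0.035, 0.0], [0.035, 0.999, 0.0], [-0.0, 0.0, -1.0]]
contact_force: [-0.7, 0.6, 2.5]
grip_width: 0.0402
gripper_force: 81.4
```

Call:
move_arm(series=[0,0,0.01,0,0,0,0.03,0,0,0,0.06,0,0,0,0.09,0,0,0,0.1,0])

```text
t: 32.25
tcp_pos: [0.5917, 0.2345, 0.1562]
eef_rot: [[-0.999, 0.035, 0.003], [0.035, 0.999, 0.001], [-0.003, 0.001, -1.0]]
contact_force: [0.2, 0.4, -3.9]
grip_width: 0.0399
gripper_force: 81.6
```

```bash
python3 - <<'E'
from h import *
s=arm.get_state();print(s["t"],s["tcp_pos"],s["eef_rot"][:2,1],s["contact_force"],s["grip_width"])
im,W=scene("side");print(held(W,s));slots(W)
E
```

```text
32.25 [0.59170801 0.23451833 0.15622947] [0.03497845 0.99938711] [ 0.18257214  0.39486381 -3.87953683] 0.039919817550925385
red no band 0
yellow no band 0
green no band 0
blue no band 0
(348, array([[-0.0392, -0.0218, -0.0298],
       [ 0.0345,  0.0179, -0.0128],
       [ 0.0415,  0.0245,  0.0016]]), array([0.1529, 0.1862]))
 slot red (527, array([0.4337, 0.0898, 0.0588]), array([435.8,  86.7]), array([81.5, 46.8]), 1.7, 0.0592)
 slot green None
 slot blue (420, array([ 0.4333, -0.0698,  0.0589]), array([435.4, -73.3]), array([47. , 81.9]), 89.5, 0.0594)
 slot yellow (380, array([ 0.4337, -0.1497,  0.0587]), array([ 434.8, -153.1]), array([81.8, 47.1]), 1.3, 0.0592)
```

Call:
move_arm(series=[-0.026,-0.038,0,0.045,-0.052,-0.076,0,0.045,-0.078,-0.114,0,0.045,-0.104,-0.151,0,0.045,-0.13,-0.188,0,0.045])

```text
t: 32.8
tcp_pos: [0.4588, 0.0442, 0.1522]
eef_rot: [[-1.0, -0.01, -0.002], [-0.01, 1.0, -0.0], [0.002, -0.0, -1.0]]
contact_force: [0.2, -0.8, -4.0]
grip_width: 0.0404
gripper_force: 82.0
```

Call:
move_arm(series=[-0.0255,-0.0377,0,0,-0.0255,-0.0377,0,0,-0.0255,-0.0377,-0.04,0,-0.0255,-0.0377,-0.08,0,-0.0255,-0.0377,-0.1,0])

```text
t: 33.3
tcp_pos: [0.4337, 0.008, 0.0505]
eef_rot: [[-1.0, -0.01, -0.004], [-0.01, 1.0, 0.0], [0.004, 0.0, -1.0]]
contact_force: [0.8, -0.0, -4.2]
grip_width: 0.0401
gripper_force: 82.3
```

Call:
move_arm(series=[0,0,-0.005,0,0,0,-0.015,0,0,0,-0.025,0,0,0,-0.033,0,0,0,-0.033,0])

```text
t: 33.8
tcp_pos: [0.4353, 0.0086, 0.02]
eef_rot: [[-1.0, -0.011, -0.0], [-0.011, 1.0, -0.0], [0.0, -0.0, -1.0]]
contact_force: [0.9, -0.2, -4.4]
grip_width: 0.0404
gripper_force: 82.3
```

Call:
move_arm(series=[0,0,0,0,0,0,0,0,0,0,0,0,0,0,0,0,0,0,0.005,0], grip=0.4)

```text
t: 34.3
tcp_pos: [0.4352, 0.0083, 0.0254]
eef_rot: [[-1.0, -0.01, -0.0], [-0.01, 1.0, -0.0], [0.0, -0.0, -1.0]]
contact_force: [-0.8, -0.3, -0.3]
grip_width: 0.0598
gripper_force: 0.0
```

Call:
move_arm(series=[0,0,0.03,0,0,0,0.07,0,0,0,0.11,0,0,0,0.13,0,0,0,0.13,0])

```text
t: 34.8
tcp_pos: [0.4364, 0.0082, 0.158]
eef_rot: [[-1.0, -0.009, 0.004], [-0.009, 1.0, -0.0], [-0.004, -0.0, -1.0]]
contact_force: [1.1, 0.4, -0.1]
grip_width: 0.0602
gripper_force: 0.0
```

```bash
python3 - <<'E'
from h import *
s=arm.get_state();print(s["t"],s["tcp_pos"],s["eef_rot"][:2,1],s["contact_force"],s["grip_width"])
im,W=scene("side");slots(W)
print(axis(W,masks(im)["red"],[.49,.349],.109,.19))
X,Y,Z=np.moveaxis(W,-1,0)
for x in(.56,.575,.605):
    k=(abs(X-x)<.006)&(Z>.061)&(Z<.076)&(Y>-.3)&(Y<.3); print(x,np.sort(np.round(Y[k],3)))
cv2.imwrite("pics/full.png",cv2.resize(im[130:330,90:350],(780,600),interpolation=cv2.INTER_CUBIC))
E
```

```text
34.8 [0.43637744 0.00824579 0.1579885 ] [-0.00908064  0.99995874] [ 1.05645555  0.39597925 -0.06722152] 0.0601591939636215
red no band 0
yellow no band 0
green no band 0
blue no band 0
 slot red (531, array([0.4336, 0.0898, 0.0588]), array([435.5,  87.8]), array([81.8, 45.2]), 0.6, 0.0594)
 slot green (471, array([0.4332, 0.0098, 0.0587]), array([434.7,   7.2]), array([81.9, 46.3]), 1.2, 0.0591)
 slot blue (421, array([ 0.4336, -0.0698,  0.0587]), array([435.5, -73.3]), array([81.8, 48.1]), 1.4, 0.0592)
 slot yellow (385, array([ 0.4334, -0.1494,  0.0586]), array([ 435. , -154.3]), array([83.2, 49.3]), 1.7, 0.0593)
(198, array([0.49153263, 0.34779986]), np.float64(0.10963037601235627), np.float64(0.1446991571405753))
0.56 [-0.055 -0.053 -0.052 -0.051 -0.051 -0.051 -0.05  -0.05  -0.05  -0.049
 -0.049 -0.049 -0.049 -0.048 -0.046  0.025  0.028  0.029  0.03   0.03
  0.03   0.031  0.107  0.108  0.109  0.109  0.11   0.111  0.112  0.113
  0.187  0.188  0.188  0.189  0.189  0.19   0.191  0.191  0.266  0.267
  0.268  0.269  0.269  0.269  0.27   0.271  0.271  0.271  0.271  0.273
  0.273  0.273
[... 621 characters left out ...]
77
  0.279  0.281  0.281  0.281  0.281  0.282  0.282  0.282  0.282  0.282
  0.283  0.283  0.283  0.284  0.284  0.285  0.285  0.285  0.285  0.285
  0.286]
0.605 [-0.05  -0.05  -0.05  -0.05  -0.049 -0.048 -0.048 -0.047 -0.047 -0.046
  0.028  0.029  0.029  0.03   0.03   0.03   0.031  0.032  0.034  0.107
  0.108  0.109  0.109  0.11   0.111  0.111  0.111  0.112  0.187  0.188
  0.188  0.189  0.19   0.191  0.192  0.192  0.192  0.193  0.266  0.267
  0.269  0.269  0.27   0.271  0.271  0.271  0.272  0.272  0.272  0.273
  0.273  0.274  0.275  0.275  0.275  0.276  0.276  0.277  0.279  0.279
  0.28   0.28   0.28   0.281  0.281  0.282  0.283  0.284  0.284  0.284
  0.284  0.285  0.285  0.286  0.286  0.286]
```

View pics/full.png

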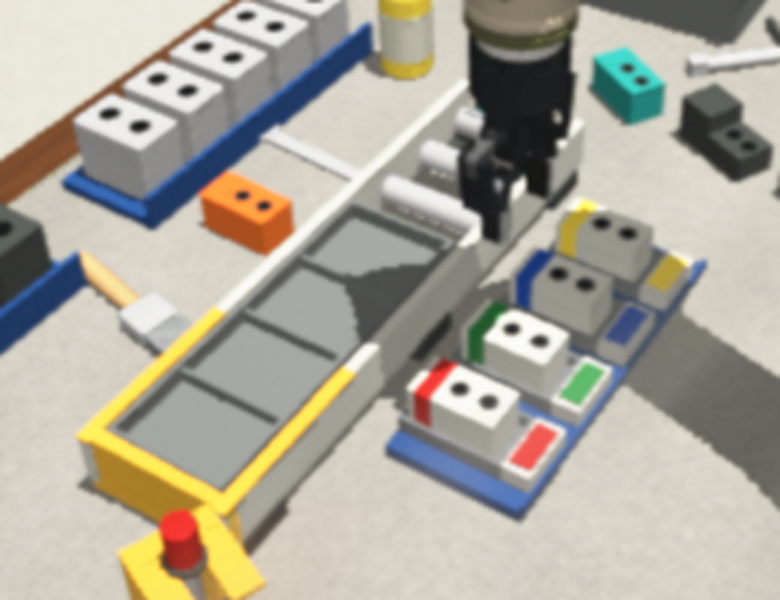

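All four jaws sit in their matching slots, the tote is empty and home, and the pin hangs in its notch at (180,550). Next I'll push the tote back from inside its -y pocket.

Call:
move_arm(series=[0.045,-0.009,0,0,0.09,-0.018,0,0,0.135,-0.026,0,0,0.158,-0.03,0,0,0.158,-0.03,0,0], grip=-1, newtons=30)

```text
t: 35.35
tcp_pos: [0.5955, -0.0222, 0.1532]
eef_rot: [[-1.0, -0.009, -0.001], [-0.009, 1.0, 0.001], [0.001, 0.001, -1.0]]
contact_force: [-0.6, -0.2, -1.0]
grip_width: 0.0002
gripper_force: 0.0
```

Call:
move_arm(series=[0,0,-0.03,0,0,0,-0.06,0,0,0,-0.08,0,0,0,-0.09,0,0,0,-0.095,0])

```text
t: 35.85
tcp_pos: [0.5919, -0.0213, 0.0589]
eef_rot: [[-1.0, -0.011, -0.002], [-0.011, 1.0, 0.0], [0.002, 0.0, -1.0]]
contact_force: [-0.2, 0.0, -0.3]
grip_width: -0.0001
gripper_force: 0.0
```

Call:
move_arm(series=[0,0,-0.005,0,0,0,-0.01,0,0,0,-0.014,0,0,0,-0.018,0,0,0,-0.018,0])

```text
t: 36.35
tcp_pos: [0.5932, -0.0218, 0.042]
eef_rot: [[-1.0, -0.01, -0.0], [-0.01, 1.0, -0.0], [0.0, -0.0, -1.0]]
contact_force: [-0.2, 0.7, -0.0]
grip_width: 0.0002
gripper_force: 0.0
```

Call:
move_arm(series=[0,-0.008,0,0,0,-0.016,0,0,0,-0.024,0,0,0,-0.032,0,0,0.001,-0.042,0,0])

```text
t: 36.85
tcp_pos: [0.594, -0.0643, 0.0424]
eef_rot: [[-1.0, -0.01, -0.0], [-0.01, 1.0, 0.0], [0.0, 0.0, -1.0]]
contact_force: [-1.3, 1.0, -0.0]
grip_width: -0.0001
gripper_force: 0.8
```

Call:
move_arm(series=[0,-0.01,0,0,0,-0.022,0,0,0,-0.034,0,0,0,-0.046,0,0,0.001,-0.058,0,0])

```text
t: 37.35
tcp_pos: [0.5949, -0.1229, 0.0422]
eef_rot: [[-1.0, -0.01, -0.001], [-0.01, 1.0, -0.0], [0.001, -0.0, -1.0]]
contact_force: [-1.1, 2.4, -0.0]
grip_width: -0.0001
gripper_force: 0.8
```

```bash
cat >> h.py <<'E'
def tote(W):
    X,Y,Z=np.moveaxis(W,-1,0)
    for x in(.565,.58,.61):
        k=(abs(X-x)<.006)&(Z>.062)&(Z<.076)&(Y>-.3)&(Y<.262); y=np.sort(Y[k])
        g=np.split(y,np.where(np.diff(y)>.01)[0]+1);print(x,[(round(float(a.min()),3),round(float(a.max()),3)) for a in g if len(a)>1])
E
python3 - <<'E'
from h import *
s=arm.get_state();print(s["t"],s["tcp_pos"],s["contact_force"])
im,d,W=cam("side");tote(W)
E
```

```text
37.35 [ 0.59486838 -0.12290908  0.04219645] [-1.12762653  2.38459305 -0.03481935]
0.565 [(-0.138, -0.128), (-0.056, -0.051), (0.026, 0.029), (0.105, 0.11), (0.183, 0.191)]
0.58 [(-0.137, -0.11), (-0.054, -0.051), (0.024, 0.031), (0.105, 0.109), (0.186, 0.192)]
0.61 [(-0.055, -0.05), (0.024, 0.031), (0.105, 0.11), (0.184, 0.193)]
```

Call:
move_arm(series=[0,-0.012,0,0,0,-0.024,0,0,0,-0.036,0,0,0,-0.048,0,0,0.001,-0.06,0,0])

```text
t: 37.9
tcp_pos: [0.5958, -0.1828, 0.0422]
eef_rot: [[-1.0, -0.01, -0.001], [-0.01, 1.0, -0.0], [0.001, -0.0, -1.0]]
contact_force: [-0.5, 2.0, 0.9]
grip_width: 0.0002
gripper_force: 0.8
```

Call:
move_arm(series=[0,-0.011,0,0,0,-0.021,0,0,0,-0.03,0,0,0,-0.038,0,0,0.001,-0.045,0,0])

```text
t: 38.4
tcp_pos: [0.5969, -0.2274, 0.0422]
eef_rot: [[-1.0, -0.01, -0.001], [-0.01, 1.0, -0.0], [0.001, -0.0, -1.0]]
contact_force: [0.1, 1.2, 0.5]
grip_width: 0.0002
gripper_force: 0.6
```

Call:
move_arm(series=[0,-0.006,0,0,0,-0.011,0,0,0,-0.015,0,0,0,-0.018,0,0,0,-0.02,0,0])

```text
t: 38.9
tcp_pos: [0.5973, -0.2468, 0.0423]
eef_rot: [[-1.0, -0.01, 0.0], [-0.01, 1.0, -0.0], [-0.0, -0.0, -1.0]]
contact_force: [0.2, 0.5, -0.7]
grip_width: -0.0002
gripper_force: 0.4
```

```bash
python3 - <<'E'
from h import *
s=arm.get_state();print(s["t"],s["tcp_pos"],s["contact_force"])
im,d,W=cam("side");tote(W)
E
```

```text
38.9 [ 0.59732088 -0.24684609  0.04228351] [ 0.19214586  0.52935828 -0.65401958]
0.565 [(-0.26, -0.254), (-0.18, -0.171), (-0.099, -0.093), (-0.02, -0.013), (0.059, 0.068)]
0.58 [(-0.262, -0.24), (-0.179, -0.174), (-0.099, -0.095), (-0.02, -0.013), (0.061, 0.068)]
0.61 [(-0.179, -0.173), (-0.1, -0.094), (-0.02, -0.014), (0.062, 0.069)]
```

Call:
move_arm(series=[0,0.001,0.03,0,0,0.001,0.07,0,0,0.001,0.11,0,0,0.001,0.14,0,0,0.001,0.14,0])

```text
t: 39.45
tcp_pos: [0.5996, -0.2457, 0.187]
eef_rot: [[-1.0, -0.01, 0.007], [-0.01, 1.0, -0.002], [-0.007, -0.003, -1.0]]
contact_force: [-0.1, 0.4, -0.4]
grip_width: 0.0
gripper_force: 0.0
```

Call:
move_arm(series=[-0.042,0.24,0,-0.391,-0.042,0.24,0,-0.391,-0.042,0.24,0,-0.391,-0.042,0.24,0,-0.391,-0.042,0.24,0,-0.391], grip=0.2)

```text
t: 39.95
tcp_pos: [0.5543, -0.0033, 0.1821]
eef_rot: [[-0.929, 0.371, 0.0], [0.371, 0.929, -0.0], [-0.0, -0.0, -1.0]]
contact_force: [0.0, -0.0, 0.4]
grip_width: 0.0513
gripper_force: 0.0
```

Call:
move_arm(series=[-0.042,0.24,0,0,-0.042,0.24,0,0,-0.042,0.24,0,0,-0.042,0.24,0,0,-0.042,0.24,0,0])

```text
t: 40.45
tcp_pos: [0.5123, 0.2368, 0.182]
eef_rot: [[-0.929, 0.37, 0.0], [0.37, 0.929, 0.0], [0.0, 0.0, -1.0]]
contact_force: [1.2, 0.7, 0.1]
grip_width: 0.0512
gripper_force: 0.0
```

Call:
move_arm(series=[-0.021,0.114,0,0,-0.021,0.114,0,0,-0.021,0.114,0,0,-0.021,0.114,0,0,-0.021,0.114,0,0])

```text
t: 40.95
tcp_pos: [0.4922, 0.3473, 0.1816]
eef_rot: [[-0.928, 0.371, -0.0], [0.371, 0.928, -0.002], [-0.0, -0.002, -1.0]]
contact_force: [0.2, 0.1, -0.2]
grip_width: 0.0512
gripper_force: 0.0
```

```bash
python3 - <<'E'
from h import *
s=arm.get_state();print(s["t"],s["tcp_pos"],s["eef_rot"][:2,1],s["contact_force"])
im,d,W=cam("side");tote(W);slots(W);print(axis(W,masks(im)["red"],[.49,.349],.109,.145))
E
```

```text
40.95 [0.49220015 0.34732953 0.18158881] [0.37134441 0.92849365] [ 0.23052273  0.09095982 -0.15143177]
0.565 [(-0.261, -0.254), (-0.179, -0.173), (-0.1, -0.094), (-0.021, -0.013), (0.062, 0.069)]
0.58 [(-0.26, -0.254), (-0.182, -0.172), (-0.101, -0.095), (-0.02, -0.015), (0.06, 0.068)]
0.61 [(-0.259, -0.253), (-0.178, -0.174), (-0.098, -0.094), (-0.02, -0.013), (0.059, 0.07)]
 slot red (523, array([0.4339, 0.0897, 0.0588]), array([435.7,  87.1]), array([81.6, 45.8]), 1.5, 0.0592)
 slot green (467, array([0.4334, 0.0096, 0.0587]), array([434.6,   6.4]), array([82.5, 48.1]), 0.4, 0.0591)
 slot blue (421, array([ 0.4335, -0.0699,  0.0587]), array([435.4, -72.8]), array([81. , 49.2]), 1.5, 0.0592)
 slot yellow (377, array([ 0.4339, -0.1496,  0.0587]), array([ 436. , -152.4]), array([83.5, 49.6]), 0.3, 0.0593)
(207, array([0.49150482, 0.34787902]), np.float64(0.10901283600531235), np.float64(0.1442010804163792))
```

Call:
move_arm(series=[0,0.001,0,0,0,0.001,-0.03,0,0,0.001,-0.06,0,0,0.001,-0.08,0,0,0.001,-0.084,0])

```text
t: 41.5
tcp_pos: [0.492, 0.3469, 0.0962]
eef_rot: [[-0.928, 0.373, -0.003], [0.373, 0.928, -0.003], [0.001, -0.003, -1.0]]
contact_force: [0.3, 0.8, 0.0]
grip_width: 0.0514
gripper_force: 0.0
```

Call:
move_arm(series=[0,0,0,0,0,0,0,0,0,0,0,0,0,0,0,0,0,0,0,0], grip=-1, newtons=90)

```text
t: 42.0
tcp_pos: [0.493, 0.3496, 0.0995]
eef_rot: [[-0.928, 0.372, 0.002], [0.372, 0.928, 0.001], [-0.002, 0.001, -1.0]]
contact_force: [-0.2, -1.2, 7.3]
grip_width: 0.0233
gripper_force: 88.6
```

```bash
python3 - <<'E'
from h import *
s=arm.get_state();print(s["t"],s["tcp_pos"],s["eef_rot"][:2,1],s["contact_force"],s["grip_width"],s["gripper_force"])
im,d,W=cam("side");print(axis(W,masks(im)["red"],[.49,.349],.109,.145))
E
```

```text
42.0 [0.49298203 0.34955543 0.09952661] [0.3719497  0.92825198] [-0.18459764 -1.22915457  7.26426171] 0.023344795931100917 88.56821179389954
(195, array([0.49192043, 0.34810574]), np.float64(0.10903555146205002), np.float64(0.1435915480506738))
```

Call:
move_arm(series=[0,0,0.02,0,0,0,0.05,0,0,0,0.08,0,0,0,0.1,0,0,0,0.11,0])

```text
t: 42.55
tcp_pos: [0.4927, 0.3498, 0.2104]
eef_rot: [[-0.928, 0.372, 0.002], [0.372, 0.928, 0.002], [-0.002, 0.002, -1.0]]
contact_force: [0.7, -0.2, -3.1]
grip_width: 0.0231
gripper_force: 88.6
```

```bash
python3 - <<'E'
from h import *
s=arm.get_state();print(s["t"],s["tcp_pos"],s["eef_rot"][:2,1],s["contact_force"],s["grip_width"],s["gripper_force"])
im,d,W=cam("side");t=s["tcp_pos"]
print(axis(W,masks(im)["red"],t[:2],.19,.26))
k=(np.hypot(W[...,0]-t[0],W[...,1]-t[1])<.03)&(W[...,2]>.125)&(W[...,2]<.195);p=W[k]
from scipy.optimize import least_squares
print("shaft",least_squares(lambda a:np.hypot(p[:,0]-a[0]-a[2]*(p[:,2]-.16),p[:,1]-a[1]-a[3]*(p[:,2]-.16))-.008,[*t[:2],0,0],loss="soft_l1",f_scale=.001).x,p[:,2].min())
for n in("side","top"):
    if n=="top": im,d,W=cam(n)
    k=(abs(W[...,0]-.59)<.045)&(abs(W[...,1]-.112)<.035); v,u=np.where(k)
    print(n,u.min(),u.max(),v.min(),v.max())
    h=k&(W[...,2]<.036); p=W[h]; print(len(p))
    o=cv2.resize(im[v.min()-3:v.max()+4,u.min()-3:u.max()+4],(400,400),interpolation=cv2.INTER_NEAREST)
    np.save(n+"_box.npy",[u.min()-3,u.max()+4,v.min()-3,v.max()+4])
    if n=="side": O=np.zeros((400,800,3),np.uint8);O[:,:400]=o;np.savez("s1.npz",im=im,W=W)
    else: O[:,400:]=o;np.savez("t1.npz",im=im,W=W)
cv2.imwrite("pics/bore.png",O)
E
```

```text
42.55 [0.49269023 0.34982668 0.21043983] [0.37173432 0.92833641] [ 0.70812642 -0.19795212 -3.10460498] 0.023102360164330073 88.57810735702515
(246, array([0.4915717 , 0.34847379]), np.float64(0.2174237250445827), np.float64(0.25657586489026896))
shaft [ 4.91311541e-01  3.48563984e-01 -3.01129663e-04  2.83437932e-03] 0.12898565246835253
side 165 209 231 270
180
top 190 210 159 186
144
```

View pics/bore.png

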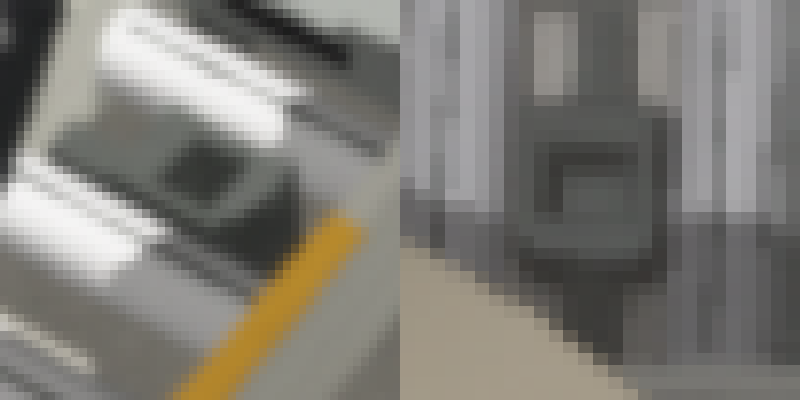

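```bash
python3 - <<'E'
from h import *
def ray(n,u,v,z):
    m=arm.camera_model(n);R=cv2.Rodrigues(np.array(m["rvec"]))[0];t=np.array(m["tvec"]).ravel()
    c=-R.T@t;d=R.T@np.array([(u-m["cx"])/m["fx"],(v-m["cy"])/m["fy"],1]);return c+d*(z-c[2])/d[2]
for n in("side","top"):
    print(n,np.load(n+"_box.npy"))
b=np.load("side_box.npy");sx=400/(b[1]-b[0]);sy=400/(b[3]-b[2])
for u,v in[(201,172),(160,175),(195,142),(243,155),(205,210)]: print("side",np.round(ray("side",b[0]+u/sx-.5,b[2]+v/sy-.5,.044),4))
b=np.load("top_box.npy");sx=400/(b[1]-b[0]);sy=400/(b[3]-b[2])
for u,v in[(187,192),(135,145),(237,145)]: print("top",np.round(ray("top",b[0]+u/sx-.5,b[2]+v/sy-.5,.044),4))
# known check: parked shaft/grip: project held TCP-based pin? end stop & block top points
W=np.load("s1.npz")["W"];X,Y,Z=np.moveaxis(W,-1,0)
k=(abs(X-.59)<.03)&(abs(Y-.112)<.03)&(abs(Z-.044)<.004);p=W[k];print(rect(W,k,.03,.05))
W=np.load("t1.npz")["W"];X,Y,Z=np.moveaxis(W,-1,0)
k=(abs(X-.59)<.025)&(abs(Y-.112)<.025)&(abs(Z-.046)<.004);print(rect(W,k,.03,.055))
E
```

```text
side [162 213 228 274]
top [187 214 156 190]
side [0.589  0.1145 0.044 ]
side [0.5995 0.1224 0.044 ]
side [0.5982 0.1059 0.044 ]
side [0.5817 0.1019 0.044 ]
side [0.5786 0.1258 0.044 ]
top [0.5898 0.1146 0.044 ]
top [0.6043 0.128  0.044 ]
top [0.6049 0.1032 0.044 ]
(267, array([0.589 , 0.1082, 0.0434]), array([589.6, 112. ]), array([59.2, 59.5]), 1.1, 0.0433)
(92, array([0.5899, 0.1112, 0.0457]), array([590.4, 112.2]), array([49. , 48.1]), 89.2, 0.0455)
```

Call:
move_arm(series=[0.018,-0.043,0,0,0.036,-0.087,0,0,0.054,-0.13,0,0,0.072,-0.174,0,0,0.088,-0.214,0,0])

```text
t: 43.15
tcp_pos: [0.5803, 0.1325, 0.2067]
eef_rot: [[-0.928, 0.372, -0.002], [0.372, 0.928, -0.001], [0.001, -0.002, -1.0]]
contact_force: [0.4, -0.1, -1.8]
grip_width: 0.0228
gripper_force: 88.7
```

Call:
move_arm(series=[0.01,-0.023,0,0,0.01,-0.023,0,0,0.01,-0.023,-0.03,0,0.01,-0.023,-0.06,0,0.01,-0.023,-0.07,0])

```text
t: 43.65
tcp_pos: [0.588, 0.1121, 0.1348]
eef_rot: [[-0.929, 0.371, -0.005], [0.371, 0.929, -0.001], [0.004, -0.003, -1.0]]
contact_force: [-0.7, -0.3, -0.7]
grip_width: 0.0235
gripper_force: 88.7
```

Call:
move_arm(series=[0,0,0,0,0,0,0,0,0,0,0,0,0,0,0,0,0,0,0,0])

```text
t: 44.15
tcp_pos: [0.5906, 0.1124, 0.1391]
eef_rot: [[-0.928, 0.372, 0.001], [0.372, 0.928, 0.0], [-0.001, 0.001, -1.0]]
contact_force: [0.7, -0.2, -1.9]
grip_width: 0.023
gripper_force: 88.7
```

```bash
python3 - <<'E'
from h import *
from scipy.optimize import least_squares
s=arm.get_state();print(s["t"],s["tcp_pos"],s["eef_rot"][:2,1],s["contact_force"],s["grip_width"],s["gripper_force"])
im,d,W=cam("side");t=s["tcp_pos"]
print(axis(W,masks(im)["red"],t[:2],.145,.20))
k=(np.hypot(W[...,0]-t[0],W[...,1]-t[1])<.02)&(W[...,2]>.06)&(W[...,2]<.133);p=W[k]
print("shaft",least_squares(lambda a:np.hypot(p[:,0]-a[0]-a[2]*(p[:,2]-.06),p[:,1]-a[1]-a[3]*(p[:,2]-.06))-.008,[*t[:2],0,0],loss="soft_l1",f_scale=.001).x,p[:,2].min())
tote(W)
E
```

```text
44.15 [0.59064793 0.11236313 0.13908296] [0.37181676 0.92830598] [ 0.69551793 -0.2289638  -1.90391936] 0.022954218363228963 88.73753070831299
(145, array([0.58939938, 0.1120057 ]), np.float64(0.1475749525423113), np.float64(0.1990619537403107))
shaft [ 0.58887124  0.11108571 -0.00671626 -0.00693218] 0.06001888024053208
0.565 [(-0.265, -0.252), (-0.178, -0.175), (-0.101, -0.092), (-0.02, -0.015), (0.06, 0.067)]
0.58 [(-0.259, -0.253), (-0.179, -0.178), (-0.1, -0.094), (-0.018, -0.015), (0.059, 0.068), (0.107, 0.12)]
0.61 [(-0.262, -0.251), (-0.18, -0.175), (-0.1, -0.093), (-0.02, -0.015), (0.058, 0.068)]
```

Call:
move_arm(series=[0.0005,0.001,-0.004,0,0.0005,0.001,-0.01,0,0.0005,0.001,-0.014,0,0.0005,0.001,-0.018,0,0.0005,0.001,-0.02,0])

```text
t: 44.7
tcp_pos: [0.5905, 0.1133, 0.1176]
eef_rot: [[-0.928, 0.372, -0.001], [0.372, 0.928, -0.0], [0.001, -0.0, -1.0]]
contact_force: [-0.5, 0.6, -1.5]
grip_width: 0.0229
gripper_force: 88.7
```

Call:
move_arm(series=[0,0,-0.006,0,0,0,-0.012,0,0,0,-0.018,0,0,0,-0.024,0,0,0,-0.027,0])

```text
t: 45.2
tcp_pos: [0.5905, 0.1132, 0.0905]
eef_rot: [[-0.928, 0.372, -0.001], [0.372, 0.928, -0.0], [0.001, -0.0, -1.0]]
contact_force: [-0.2, -0.5, -0.6]
grip_width: 0.0229
gripper_force: 88.7
```

Call:
move_arm(series=[0,0,0,0,0,0,0,0,0,0,0,0,0,0,0,0,0,0,0,0])

```text
t: 45.7
tcp_pos: [0.5909, 0.1133, 0.0915]
eef_rot: [[-0.928, 0.372, 0.0], [0.372, 0.928, 0.0], [-0.0, 0.0, -1.0]]
contact_force: [0.4, 0.7, -2.4]
grip_width: 0.0229
gripper_force: 88.7
```

Call:
move_arm(series=[0,0,-0.001,0,0,0,-0.001,0,0,0,-0.001,0,0,0,-0.001,0,0,0,-0.001,0], grip=0.2)

```text
t: 46.2
tcp_pos: [0.5908, 0.1134, 0.0903]
eef_rot: [[-0.928, 0.372, 0.0], [0.372, 0.928, 0.0], [-0.0, 0.0, -1.0]]
contact_force: [-0.3, 0.7, -0.0]
grip_width: 0.0512
gripper_force: 0.0
```

Call:
move_arm(series=[0,0,0.03,0,0,0,0.06,0,0,0,0.1,0,0,0,0.14,0,0,0,0.16,0])

```text
t: 46.7
tcp_pos: [0.5916, 0.1141, 0.2538]
eef_rot: [[-0.928, 0.371, 0.004], [0.371, 0.928, 0.001], [-0.003, 0.002, -1.0]]
contact_force: [1.1, -0.1, 0.3]
grip_width: 0.0514
gripper_force: 0.0
```

```bash
python3 - <<'E'
from h import *
from scipy.optimize import least_squares
s=arm.get_state();print(s["t"],s["tcp_pos"],s["contact_force"])
im,d,W=cam("side");t=[.5905,.1133]
print(axis(W,masks(im)["red"],t,.097,.145))
k=masks(im)["red"]&(np.hypot(W[...,0]-t[0],W[...,1]-t[1])<.03)&(W[...,2]>.097);p=W[k]
print("z",np.percentile(p[:,2],[1,50,90,99]))
tote(W);slots(W)
cv2.imwrite("pics/final.png",cv2.resize(im[120:320,100:360],(780,600),interpolation=cv2.INTER_CUBIC))
E
```

```text
46.7 [0.59161944 0.11407397 0.25378189] [ 1.10799998 -0.08483655  0.27048764]
(158, array([0.58952698, 0.11197925]), np.float64(0.09763378713006264), np.float64(0.13423232380460753))
z [0.09912767 0.12313176 0.13218434 0.13370227]
0.565 [(-0.262, -0.252), (-0.181, -0.173), (-0.097, -0.094), (-0.019, -0.015), (0.059, 0.068)]
0.58 [(-0.26, -0.253), (-0.182, -0.175), (-0.101, -0.092), (-0.02, -0.012), (0.059, 0.067), (0.108, 0.121)]
0.61 [(-0.261, -0.254), (-0.179, -0.171), (-0.098, -0.094), (-0.021, -0.011), (0.06, 0.069)]
 slot red (528, array([0.4338, 0.0897, 0.0587]), array([435. ,  87.5]), array([80.4, 46.5]), 0.1, 0.0592)
 slot green (475, array([0.4329, 0.0099, 0.0587]), array([434.6,   7.1]), array([81.6, 47. ]), 0.2, 0.0593)
 slot blue (424, array([ 0.4334, -0.0694,  0.0587]), array([435.3, -71.1]), array([82.8, 47.5]), 0.5, 0.0593)
 slot yellow (384, array([ 0.4336, -0.1492,  0.0588]), array([ 434.7, -151.8]), array([81.2, 47. ]), 2.9, 0.0594)
```

View pics/final.png

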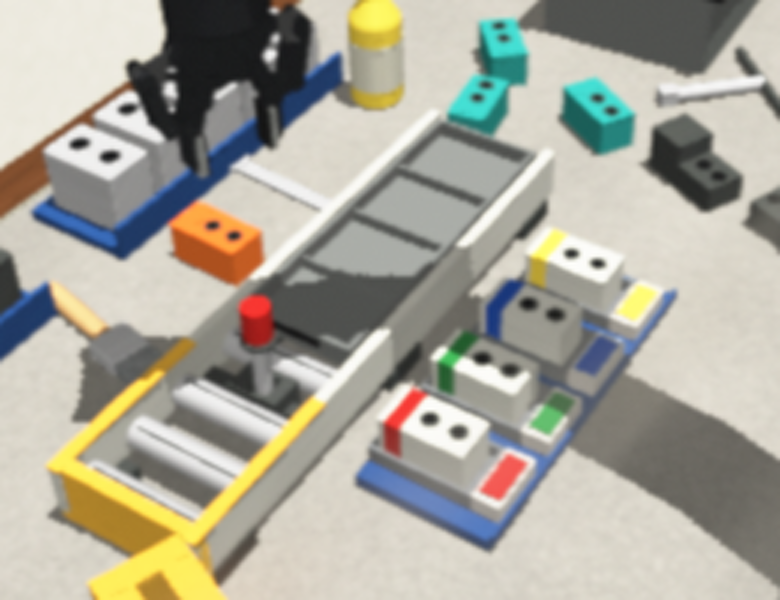

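The pin (257,320) is fully down, with its grip top at about 0.133 m as expected. The tote is behind it, all four jaws are in their own slots, and the gripper is clear.

```bash
python3 -c "
from cell import arm
print(arm.hand_in())"
```

```text
the job is handed in; nothing more can be done
None
```

I handed the job in at about 47 s with no verdict returned; by the last camera check the pin is down in its bore, the empty tote is behind it at about y = -121 mm on the track, and all four jaws lie flat in their own colour's slots.

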